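Seat the blender battery in its charger

TASK

Put the big blue battery of the cordless blender into its charger without forcing it: slip its plain flat end tilted under the hood, press it back against the spring, roll the other (nub) end down past the black retaining lip, and let it come forward so that it lies level in the bay, held between spring and end wall. Leave the mug, the spice jar and the roll of tape where they stand.

Things in the scene. Friction and masses are not known exactly. Their poses are not given: they have to be found in the camera images.
- battery_center (a point): Centre of the loose battery, a plain blue cylinder 34 mm in diameter and 110 mm long with a white band near its plus end, 0.14 kg, lying on the worktop. x runs along its axis toward the plus end. The blue body reaches from x = -55 to +52; a steel nub 16 mm in diameter and 3 mm long is on the plus end (to x = +55). The minus end is flat.
- battery_plus (a point): Middle of the tip of the nub on the battery's plus end, 55 mm from the battery's centre along its axis.
- charger: Charger, fixed: grey base 236x82x14 mm carrying a white bay. Origin on the worktop under the bay's nominal middle; x from hood (-x) to lip (+x), z up. The bay IS NOT MEASURED: it is clamped up to 8 mm either way along x (does not move in use): find it by touch or sight; all x here shift with it. Bay floor 20 mm above the worktop. Do not press battery on charger with over 40 N.
- seat (a point): Nominal centre of the seated battery: x = 0, 53 mm above the worktop; the battery's axis then lies along the charger's x, plus end at +x. Two V saddles 30 mm wide carry it at x = -20 to -12 and x = 32 to 40; between and beside them is room for fingers.
- spring_face (a point): Nominal centre of the free face of the sprung brass plate in the hood: x = -49, 53 mm above the worktop. Plate upright, 30 mm in diameter; travel 22 mm toward -x; resists 3.2 N at first touch plus 0.25 N per mm, damped. Seated, the battery keeps it pressed 6 mm. While pressed, the battery may creep some mm in the fingers, so judge the travel by the force felt.
- hood_edge (a point): Nominal middle of the lower edge of the hood's roof: x = -45, 75 mm above the worktop. Hood x = -105 to -45, open toward +x, inner width 40, roof top 79 mm above the worktop. The nub end must be raised over 20 degrees (35 is easy) for the flat end to go under the roof; then push in along the battery's own axis and lower to level, spring kept pressed.
- lip_tip (a point): Nominal middle of the lower edge of the black retaining lip's tip: x = 47, 72.5 mm above the worktop. Lip 30 mm wide, its top 80.5 mm above the worktop; end wall behind it at x = 55. To pass, the level battery must be pushed at least 9 mm toward -x beyond its seated place (15 mm of spring travel); 18 mm of travel is best.
- mug: Green mug, 81 x 117 x 94 mm, bystander; origin at its underside.
- jar: Spice jar with green cap, 46 mm in diameter, 106 mm high, bystander; origin at its underside.
- tape: Roll of brown tape lying flat, 96 mm in diameter, 48 mm high, bystander; origin at its underside.

How it is judged (in metres and radians):
At the end, for the whole second after the job is handed in: The battery lies at rest in the charger's bay, plus end at the lip, its axis within 4 degrees of the charger's x axis, its centre 53 +- 4 mm above the worktop, within 5 mm sideways of the charger's middle line and within 14 mm along it of the nominal place (z of battery_center in the frame of charger between 0.049 and 0.057 m and y of battery_center in the frame of charger between -0.005 and 0.005 m and x of battery_center in the frame of charger between -0.014 and 0.014 m and x of battery_plus in the frame of charger above 0.03 m and angle between the x axis of battery_center and the x axis of charger, either way round below 0.07 rad and linear speed of battery below 0.02 m/s); the robot touches nothing.
It fails at once if the battery is pressed on the charger with more than 40 N (contact force between battery and charger above 40 N).
It fails at once if the mug is pushed more than 30 mm (distance of mug from where it was at the start of the episode above 0.03 m).
It fails at once if the jar is pushed more than 30 mm (distance of jar from where it was at the start of the episode above 0.03 m).
It fails at once if the tape is pushed more than 30 mm (distance of tape from where it was at the start of the episode above 0.03 m).
It also fails if it takes over 45 s, if anything falls off the work surface, if the arm or the gripper's body presses on something with over 40 N, if the wrist force passes 120 N, or if a joint passes its speed limit or range.

ROBOT

A 6-joint arm with a two-finger parallel gripper is mounted at the origin on a cart in front of the work surface, level with it; the furniture and walls round the work are solid. World frame = base frame: x ahead of the robot, y to its left, z up, the work surface at z = 0. Lengths are in mm, angles in degrees, forces in N, time in s.
With the tool pointing down it reaches from about 350 to 850 mm from the base axis. Payload 8.1 kg.
Tool frame: the origin (TCP) lies midway between the tips of the shut fingers; the grasp point (between the pads) lies 19 mm behind it; z points along the fingers, y is the direction in which the jaws open and shut (so a half turn about z gives the same grasp; the last joint's range is limited). The gripper opens to 85 mm and grips with 20 to 120 N. Pads are 22 mm wide; open, the fingers measure 114 mm over their backs; the gripper's body (76 mm by 85 mm) begins 54 mm behind the grasp point. The pads swing forward as they close: fully open they stand 13 mm farther back than shut.
Start: joints at [70.279, 7.471, 85.268, -0, 87.261, -4.893], TCP at [153.53, 580.029, 231.292] pointing down, gripper open.
Joint ranges: [-169.43, 169.43], [-51.17, 129.36], [1.28, 143.12], [-76.62, 256.62], [0, 156.53], [-152.29, 152.29]. Speed limits (degrees/s): [136.94, 136.94, 159.86, 180, 180, 180].

INTERFACE

Orientations are given as [roll, pitch, yaw] about the fixed x, y, z axes, in that order (R = Rz(yaw) Ry(pitch) Rx(roll)).
In Python, from bench import r gives the robot as it stands.
- The arm moves only by the tool carry_out, never from a script. Its argument "increments" is a list of rows, each a list of 3 entries, a list of its own where there are three numbers: the shift along the tool's x, y, z in m, then the turn, a rotation vector about the tool's x, y, z in rad, then the closure, from 0 (fully open) to 1 (shut). A call has 1 to 12 rows; each row shifts and turns the pose as measured when the row begins, along the tool's axes as they then stand; what a row does not reach is not made up. A row lasts 1/10 s, in which the tool goes at most 50 mm and 8.59 degrees, less where a joint would pass 70% of its speed; a pose out of reach is approached as far as the arm can. A call with a gripper value outside its range is refused whole. The fingers move at their own pace and stop on an object; "newtons" is the grip in N (left out, the last holds). Time passes only in rows, so rows that do not move let the fingers close. It gives the time, the measured TCP pose, the force and the opening at its end, in the units of the state.
- r.sense(): the state, without advancing time (a new reading comes with each control period).
- r.snapshot(name): name is "side" or "top" or "wrist"; returns a dict with "image" (384x512x3 uint8, blue, green, red), "vertical_fov" (degrees; the focal length in pixels is half the picture's height over the tangent of half this angle, whatever the lens; pixels are square), "cx", "cy" (the principal point, pixels), "k1" (the pictures are not rectified: a ray, as slopes to the right and down, at radius r is drawn at 1 + k1 r^2 times it, then the intrinsics apply), "rvec" (rotation vector, rad) and "tvec" (3), from world to camera coordinates, as OpenCV has them. Camera axes: x right, y down, z forward; pixel columns grow to the right and rows downward; lengths in mm; the calibration is good to about 2 mm. A picture is of the moment at which its call begins. There is no depth.
- r.hand_in(): hands the job in, once; it reports no verdict.
The state is a dict: "time": time; "joint_pos": joint angles; "qd": joint speeds; "joint_efforts": joint torques, N m; "tool_pos": TCP position; "tcp_rot": TCP orientation; "ft_force": force on the tool from outside, world axes, zero at the start; "wrist_torque": the same for the moment, N m; "finger_gap": finger opening in mm.
Only numpy, scipy, OpenCV 4.12 (cv2) and the standard library are available. Lean on these libraries where they do the work, as an engineer would, in place of code of your own. Each camera call takes 0.05 s, during which the arm holds its last target.

## Working session

There is one attempt and no reset: what is moved stays moved. The work goes in short steps, Python scripts to look and compute and a tool call to move; the robot and the scene stay as the last step left them, time stands still between calls to the robot, and variables do not carry over. Pictures are saved under pics/ and viewed, and the job is handed in when it is done.

Besides the shell and the picture viewer there is one more tool, called after ">>>" by a JSON object that holds its "fn" and its "kwargs", one argument or row to a line. carry_out: Moves the arm, as the interface text tells. Its arguments: {"type":"object","properties":{"increments":{"type":"array"},"newtons":{"type":"number"}},"required":["increments"]}

```bash
ls; mkdir -p pics; python3 - <<'E'
from bench import r
import cv2
print(r.sense())
for n in("side","top","wrist"):
    s=r.snapshot(n); cv2.imwrite(f"pics/{n}0.png",s["image"]); print({k:v for k,v in s.items() if k!="image"})
E
```

```text
pics
{'time': 0.0, 'joint_pos': array([ 7.02823290e+01,  7.51705713e+00,  8.53290728e+01, -1.43402046e-04,
        8.72634423e+01, -4.89235594e+00]), 'qd': array([ 0.16763021,  0.01245503,  0.03249553, -0.03350908, -0.01096813,
       -0.09376578]), 'joint_efforts': array([ 1.17116208e-03, -5.69368708e+01, -5.00575054e+01,  2.23066795e-04,
        1.42144339e-02, -2.72364582e-05]), 'tool_pos': array([153.30550421, 579.50236893, 230.22611643]), 'tcp_rot': array([-1.79890815e+02, -9.20204488e-03,  1.65174683e+02]), 'ft_force': array([ 0.26311903, -0.3885038 , -0.17700797]), 'wrist_torque': array([ 0.06543499, -0.0123241 ,  0.00690587]), 'finger_gap': 85.54838980558023}
{'vertical_fov': 54.46564489454166, 'cx': 259.3809609882931, 'cy': 188.2027960385101, 'k1': -0.11792533061035676, 'rvec': array([-0.00480984, -2.78592754,  1.42740585]), 'tvec': array([ 607.46347899,  101.77725676, 1082.37052242])}
{'vertical_fov': 55.14073967045034, 'cx': 262.29303972478834, 'cy': 194.58618144298097, 'k1': -0.10745566316581551, 'rvec': array([ 2.22818365, -2.17076838,  0.06256853]), 'tvec': array([-126.51245905,  628.27740176, 1253.92462711])}
{'vertical_fov': 70.32900287943701, 'cx': 255.1201131713942, 'cy': 192.03634366601776, 'k1': -0.034855077931862696, 'rvec': array([-2.28059331, -1.75735094, -0.27560356]), 'tvec': array([-599.67572993,  -40.06575637,  381.01802724])}
```

View pics/side0.png

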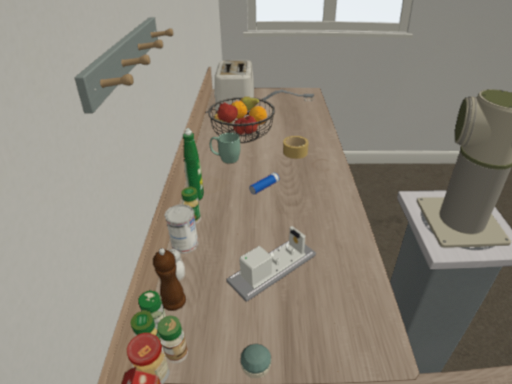

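View pics/top0.png

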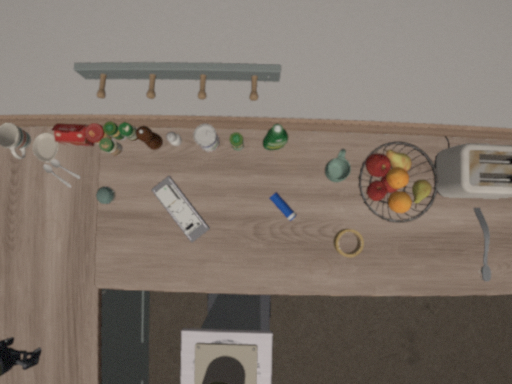

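View pics/wrist0.png

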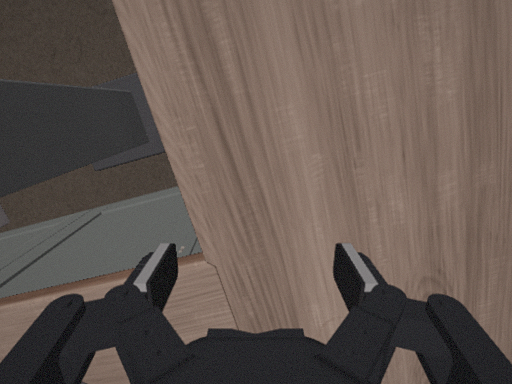

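Top view: charger around (180,208), battery around (282,206), tape (349,242), mug (338,167), jar near (236,140). Now I'll enlarge the charger and battery.

```bash
cat > h.py <<'E'
import numpy as np, cv2
from scipy.spatial.transform import Rotation as Rn
def cam(s):
    h=384; f=h/2/np.tan(np.radians(s["vertical_fov"]/2))
    K=np.array([[f,0,s["cx"]],[0,f,s["cy"]],[0,0,1]]); return K,np.array([s["k1"],0,0,0,0.])
def proj(s,P):
    K,d=cam(s); return cv2.projectPoints(np.array(P,float).reshape(-1,3),s["rvec"],s["tvec"],K,d)[0].reshape(-1,2)
def ray(s,uv):
    K,d=cam(s)
    # invert exactly
    n=cv2.undistortPointsIter(np.array(uv,float).reshape(-1,1,2),K,d,None,None,(3,100,1e-10)).reshape(-1,2)
    R=cv2.Rodrigues(s["rvec"])[0]; c=-R.T@s["tvec"]
    D=np.c_[n,np.ones(len(n))]@R
    return c,D
def atz(s,uv,z):
    c,D=ray(s,uv); z=np.broadcast_to(z,len(D)); t=(z-c[2])/D[:,2]; return c+D*t[:,None]
def crop(s,name,u,v,w,h,k):
    im=s["image"][v:v+h,u:u+w]; cv2.imwrite(name,cv2.resize(im,None,fx=k,fy=k,interpolation=cv2.INTER_CUBIC))
E
python3 - <<'E'
from bench import r
from h import *
import pickle
for n in("side","top"):
    s=r.snapshot(n); pickle.dump(s,open(n+".pkl","wb"))
s=pickle.load(open("side.pkl","rb")); crop(s,"pics/s_ch.png",220,220,100,75,8); crop(s,"pics/s_bat.png",240,165,50,36,12)
s=pickle.load(open("top.pkl","rb")); crop(s,"pics/t_ch.png",140,170,80,75,8); crop(s,"pics/t_bat.png",260,185,50,40,12)
E
```

```text
(no output)
```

View pics/s_ch.png

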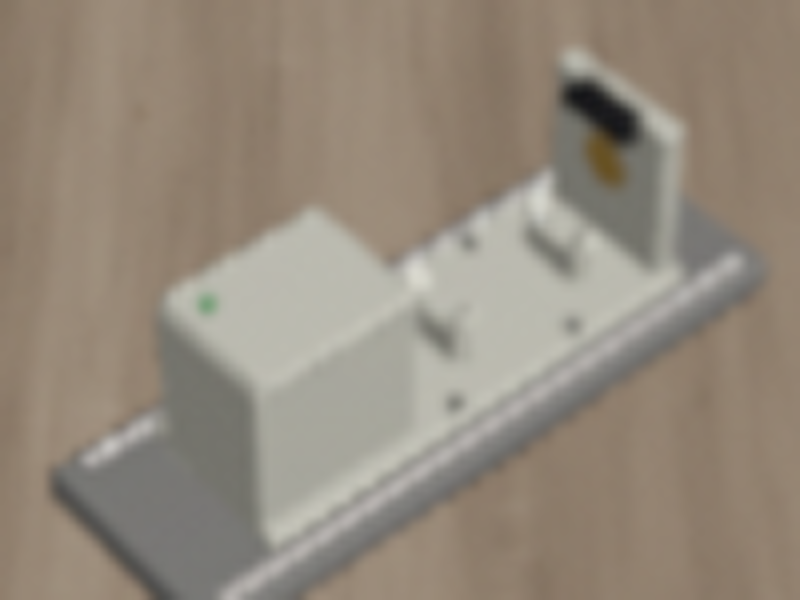

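View pics/s_bat.png

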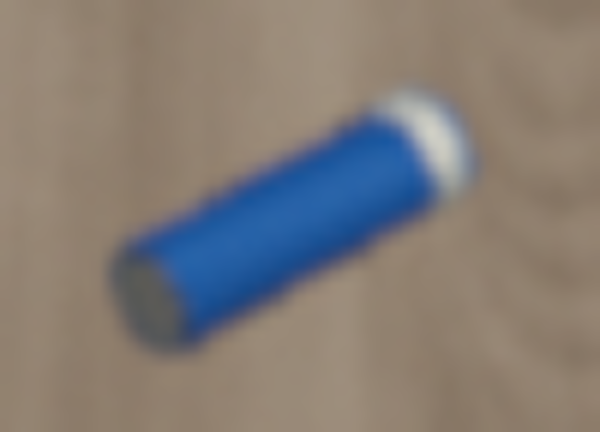

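View pics/t_ch.png

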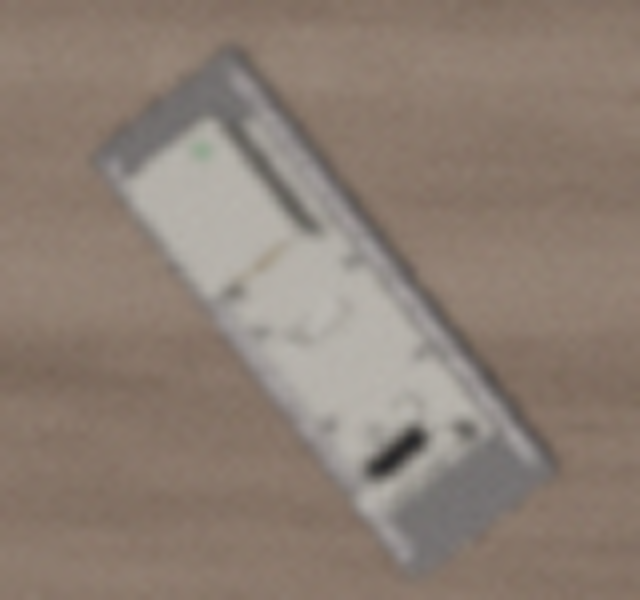

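View pics/t_bat.png

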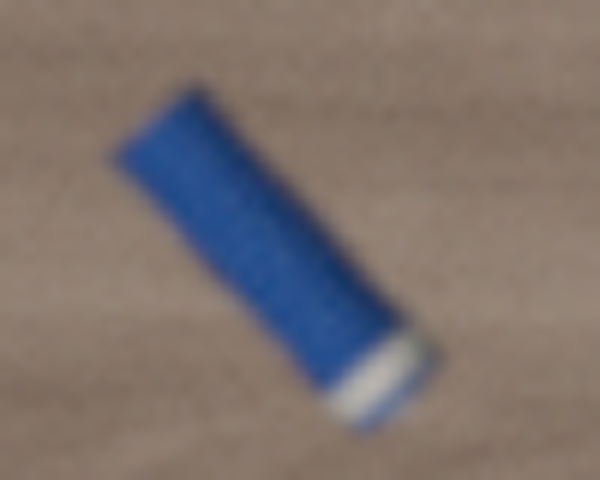

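```bash
python3 - <<'E'
from h import *
import pickle
t=pickle.load(open("top.pkl","rb")); s=pickle.load(open("side.pkl","rb"))
def un(p,k,o): return (np.array(p,float)+.5)/k-.5+np.array(o)
c=un([(232,42),(95,158),(415,578),(555,465)],8,(140,170)); P=atz(t,c,14.)
print("base",P.round(1)); print("size",np.linalg.norm(P[1]-P[0]),np.linalg.norm(P[2]-P[1]),np.linalg.norm(P[3]-P[2]),np.linalg.norm(P[0]-P[3]))
m=P.mean(0); d=(P[2]+P[3]-P[0]-P[1]); print("centre",m,np.degrees(np.arctan2(d[1],d[0])))
# lip: middle top (80.5)
L=atz(t,un([(397,454)],8,(140,170)),80.5)[0]; print("lip top mid",L)
H=atz(t,un([(215,118),(128,180),(318,232),(222,290)],8,(140,170)),79.); print("hood roof",H)
yaw=np.arctan2(d[1],d[0]); ex=np.array([np.cos(yaw),np.sin(yaw),0]);ey=np.array([-ex[1],ex[0],0])
for q in [L,*H]: print((q-m)@ex,(q-m)@ey)
# battery top
b=un([(195,88),(118,158),(362,430),(435,350)],12,(260,185)); B=atz(t,b,17.); print("bat",B)
m2=B.mean(0); d2=(B[2]+B[3]-B[0]-B[1]); print(m2,np.degrees(np.arctan2(d2[1],d2[0])),np.linalg.norm(d2)/2)
print(proj(s,[m,m2]))
for (u,v) in [(338,170),(236,140),(349,242)]: print(atz(t,[(u,v)],40.))
E
```

```text
base [[691.9 218.5  14. ]
 [639.7 277.   14. ]
 [461.8 130.2  14. ]
 [512.3  71.   14. ]]
size 78.3924456460451 230.60633217780494 77.78039544360962 232.39882993776118
centre [576.43994181 174.1890884   14.        ] -140.54062465490978
lip top mid [517.82645554 127.06463297  80.5       ]
hood roof [[653.88276356 207.93208083  79.        ]
 [627.29936378 243.3604747   79.        ]
 [607.93464809 163.17920102  79.        ]
 [582.97135856 202.25287604  79.        ]]
75.20308033558933 -0.8670524197106432
-81.23641295732756 23.165176207874943
-83.22786509005981 -21.08278819649084
-17.319163432716266 28.516323782031943
-22.87815182361086 -17.516442281349597
bat [[ 641.91922863 -156.43302161   17.        ]
 [ 621.18017687 -134.7737805    17.        ]
 [ 544.87760998 -206.79019626   17.        ]
 [ 568.34864652 -227.27291136   17.        ]]
[ 594.0814155  -181.31747743   17.        ] -136.37314007112445 103.52522013552411
[[271.44343208 266.03965293]
 [263.54314081 184.16441537]]
[[ 721.21803469 -366.79049658   40.        ]]
[[814.77142511 -15.1241212   40.        ]]
[[ 476.5771821  -408.79916216   40.        ]]
```

```bash
cat >> h.py <<'E'
def pose(st):
    return np.array(st["tool_pos"]),Rn.from_euler("xyz",st["tcp_rot"],degrees=True)
def plan(st,p1,R1,n,vmax=45,wmax=8.4,g=None):
    """equal constant-twist rows in the tool frame, p in mm"""
    p,R=pose(st); rv=(R.inv()*R1).as_rotvec()
    n=max(n,int(np.ceil(np.linalg.norm(np.array(p1)-p)/vmax)),int(np.ceil(np.degrees(np.linalg.norm(rv))/wmax)))
    out=[]
    for i in range(n):
        a=R*Rn.from_rotvec(rv*i/n); d=a.inv().apply((np.array(p1)-p)/n)/1000
        out.append([[round(x,4) for x in d],[round(x,4) for x in rv/n],g])
    print(n,"rows");[print(o) for o in out]
def camtool(st,s):
    p,R=pose(st); Rc=cv2.Rodrigues(s["rvec"])[0]; c=-Rc.T@s["tvec"]
    return R.inv().apply(c-p),R.inv().as_matrix()@Rc.T
E
python3 - <<'E'
from bench import r
from h import *
st=r.sense();s=r.snapshot("wrist"); o,M=camtool(st,s); print(o,M.round(3))
# view charger bay centre (approx) with yaw 39.5
R1=Rn.from_euler("xyz",[180,0,39.5],degrees=True)
cen=np.array([560,160,79.])
h=300
Rc=R1.as_matrix()@M; ax=Rc[:,2]; 
camp=cen-ax*(190/abs(ax[2])); tcp=camp-R1.apply(o); print("axis",ax,"tcp",tcp)
tcp[2]=max(tcp[2],200)
plan(st,tcp,R1,16,g=0)
E
```

```text
[  79.89088059    0.61528876 -143.24067404] [[ 0.001 -0.951 -0.309]
 [ 1.     0.001 -0.   ]
 [ 0.    -0.309  0.951]]
axis [-0.23820068 -0.19632883 -0.9511653 ] tcp [545.54463132 148.87558279 125.75932596]
16 rows
[[np.float64(-0.0306), np.float64(-0.0198), np.float64(0.0019)], [np.float64(-0.0), np.float64(0.0001), np.float64(0.1371)], 0]
[[np.float64(-0.033), np.float64(-0.0154), np.float64(0.0019)], [np.float64(-0.0), np.float64(0.0001), np.float64(0.1371)], 0]
[[np.float64(-0.0348), np.float64(-0.0107), np.float64(0.0019)], [np.float64(-0.0), np.float64(0.0001), np.float64(0.1371)], 0]
[[np.float64(-0.0359), np.float64(-0.0059), np.float64(0.0019)], [np.float64(-0.0), np.float64(0.0001), np.float64(0.1371)], 0]
[[np.float64(-0.0364), np.float64(-0.0009), np.float64(0.0019)], [np.float64(-0.0), np.float64(0.0001), np.float64(0.1371)], 0]
[[np.float64(-0.0362), np.float64(0.0041), np.float64(0.0019)], [np.float64(-0.0), np.float64(0.0001), np.float64(0.1371)], 0]
[[np.float64(-0.0353), np.float64(0.009), np.float64(0.0019)], [np.float64(-0.0), np.float64(0.0001), np.float64(0.1371)]
[... 444 characters left out ...]
9)], [np.float64(-0.0), np.float64(0.0001), np.float64(0.1371)], 0]
[[np.float64(-0.0216), np.float64(0.0293), np.float64(0.0019)], [np.float64(-0.0), np.float64(0.0001), np.float64(0.1371)], 0]
[[np.float64(-0.0174), np.float64(0.032), np.float64(0.0019)], [np.float64(-0.0), np.float64(0.0001), np.float64(0.1371)], 0]
[[np.float64(-0.0129), np.float64(0.034), np.float64(0.0019)], [np.float64(-0.0), np.float64(0.0001), np.float64(0.1371)], 0]
[[np.float64(-0.0081), np.float64(0.0355), np.float64(0.0019)], [np.float64(-0.0), np.float64(0.0001), np.float64(0.1371)], 0]
[[np.float64(-0.0032), np.float64(0.0363), np.float64(0.0019)], [np.float64(-0.0), np.float64(0.0001), np.float64(0.1371)], 0]
```

>>> {"fn": "carry_out", "kwargs": {
  "increments": [
    [[-0.031, -0.02, 0], [0, 0, 0.137], 0],
    [[-0.033, -0.015, 0], [0, 0, 0.137], 0],
    [[-0.035, -0.011, 0], [0, 0, 0.137], 0],
    [[-0.036, -0.006, 0], [0, 0, 0.137], 0],
    [[-0.036, -0.001, 0], [0, 0, 0.137], 0],
    [[-0.036, 0.004, 0], [0, 0, 0.137], 0],
    [[-0.035, 0.009, 0], [0, 0, 0.137], 0],
    [[-0.034, 0.014, 0], [0, 0, 0.137], 0],
    [[-0.031, 0.018, 0], [0, 0, 0.137], 0],
    [[-0.029, 0.022, 0], [0, 0, 0.137], 0],
    [[-0.025, 0.026, 0], [0, 0, 0.137], 0],
    [[-0.022, 0.029, 0], [0, 0, 0.137], 0]
  ]
}}

```text
time: 1.5
tool_pos: [445.5, 240.6, 230.5]
tcp_rot: [180.0, -0.1, 67.8]
ft_force: [0.8, 0.1, 0.1]
finger_gap: 85.5
```

>>> {"fn": "carry_out", "kwargs": {
  "increments": [
    [[-0.017, 0.032, 0], [0, 0, 0.137], 0],
    [[-0.013, 0.034, 0], [0, 0, 0.137], 0],
    [[-0.008, 0.035, 0], [0, 0, 0.137], 0],
    [[-0.003, 0.036, 0], [0, 0, 0.137], 0]
  ]
}}

```text
time: 1.9
tool_pos: [539.4, 122.4, 230.9]
tcp_rot: [-180.0, -0.2, 35.0]
ft_force: [0.5, 1.5, -0.4]
finger_gap: 85.9
```

```bash
python3 - <<'E'
from bench import r
from h import *
st=r.sense();print(st["tool_pos"],st["tcp_rot"])
plan(st,[547,150,205],Rn.from_euler("xyz",[180,0,39.5],degrees=True),3,g=0)
E
```

```text
[539.43630856 122.43849073 230.88416433] [-1.79983175e+02 -1.63927783e-01  3.49935046e+01]
3 rows
[[np.float64(0.0073), np.float64(-0.0061), np.float64(0.0087)], [np.float64(-0.0001), np.float64(-0.001), np.float64(-0.0262)], 0]
[[np.float64(0.0075), np.float64(-0.0059), np.float64(0.0086)], [np.float64(-0.0001), np.float64(-0.001), np.float64(-0.0262)], 0]
[[np.float64(0.0076), np.float64(-0.0057), np.float64(0.0086)], [np.float64(-0.0001), np.float64(-0.001), np.float64(-0.0262)], 0]
```

>>> {"fn": "carry_out", "kwargs": {
  "increments": [
    [[0.007, -0.006, 0.008], [0, 0, -0.026], 0],
    [[0.007, -0.006, 0.008], [0, 0, -0.026], 0],
    [[0.007, -0.006, 0.008], [0, 0, -0.026], 0],
    [[0, 0, 0], [0, 0, 0], 0],
    [[0, 0, 0], [0, 0, 0], 0]
  ]
}}

```text
time: 2.4
tool_pos: [546.9, 149.0, 204.4]
tcp_rot: [-180.0, -0.1, 39.5]
ft_force: [-0.7, -0.5, -0.6]
finger_gap: 85.2
```

```bash
python3 - <<'E'
from bench import r
from h import *
import pickle
st=r.sense();print(st["tool_pos"],st["tcp_rot"])
s=r.snapshot("wrist"); pickle.dump(s,open("w1.pkl","wb")); cv2.imwrite("pics/w1.png",cv2.resize(s["image"],(768,576),interpolation=cv2.INTER_CUBIC))
E
```

```text
[546.867598   149.03820504 204.40272428] [-1.79997079e+02 -7.65786012e-02  3.95469609e+01]
```

View pics/w1.png

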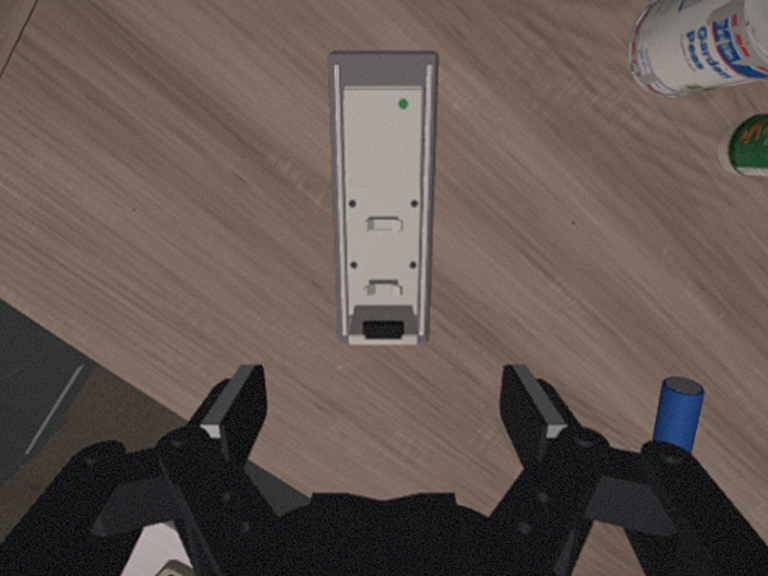

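The charger is upright in this view: hood at top (345-420, 87-190), lip at (383,329), saddles at (384,225) and (384,289). Enlarging.

```bash
python3 - <<'E'
from h import *
import pickle
s=pickle.load(open("w1.pkl","rb")); crop(s,"pics/w1a.png",215,28,85,72,8);crop(s,"pics/w1b.png",215,98,85,72,8);crop(s,"pics/w1c.png",215,165,85,70,8)
E
```

```text
(no output)
```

View pics/w1a.png

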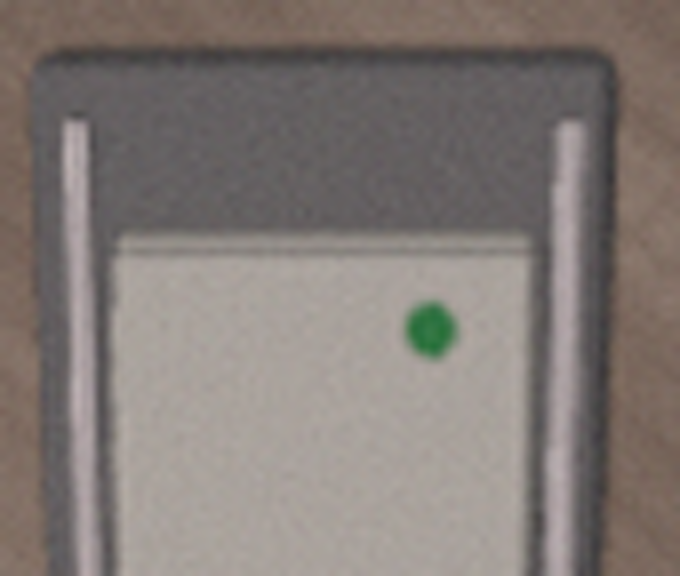

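View pics/w1b.png

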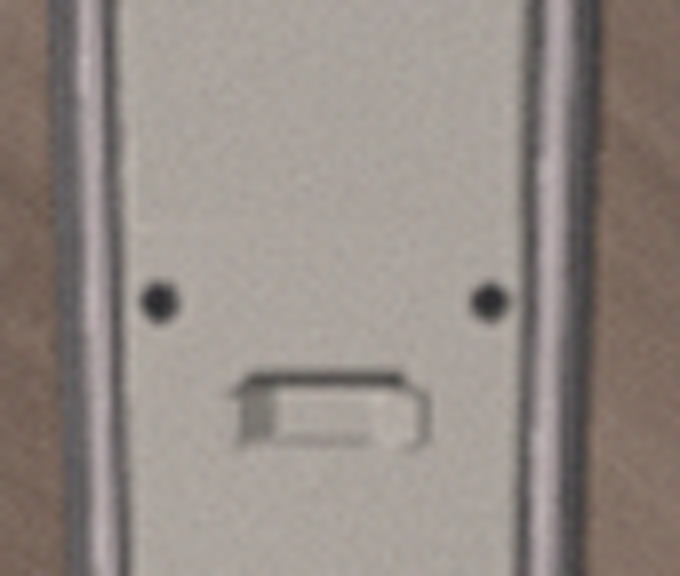

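View pics/w1c.png

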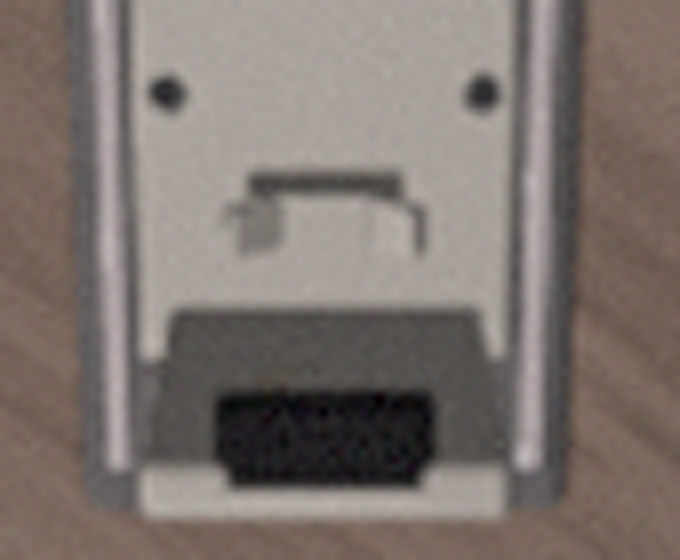

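```bash
python3 - <<'E'
from h import *
import pickle
s=pickle.load(open("w1.pkl","rb"))
K,d=cam(s);R=cv2.Rodrigues(s["rvec"])[0];print("cam",-R.T@s["tvec"])
def un(p,o): return (np.array(p,float)+.5)/8-.5+np.array(o)
A=(215,28);B=(215,98);C=(215,165)
pts={"baseL":((38,70),A,14),"baseR":((610,70),A,14),"base front L":((90,500),C,14),"base frontR":((560,500),C,14),
"hood backL":((115,250),A,79),"hood backR":((532,250),A,79),"hood frontL":((122,224),B,79),"hood frontR":((524,224),B,79),
"lipL 395":((215,395),C,72.5),"lipR":((435,395),C,72.5),"lipL80":((215,395),C,80.5),"lipR80":((435,395),C,80.5),
"wall bot L":((178,312),C,20),"wall bot R":((478,312),C,20),"wall top fr L":((142,465),C,80.5),"wall top fr R":((505,465),C,80.5),"wall top bk L":((142,518),C,80.5),
"wall top bkR":((505,518),C,80.5),
"hole1":((159,301),B,20),"hole2":((490,301),B,20),"hole3":((168,93),C,20),"hole4":((482,93),C,20)}
W={k:atz(s,[un(p,o)],z)[0] for k,(p,o,z) in pts.items()}
yaw=np.radians(39.5+180)
mids=np.array([(W["baseL"]+W["baseR"])/2,(W["base front L"]+W["base frontR"])/2])
dd=mids[1]-mids[0]; print("base len",np.linalg.norm(dd),"yaw",np.degrees(np.arctan2(dd[1],dd[0])))
h=(W["hole3"]+W["hole4"]-W["hole1"]-W["hole2"]); print("holes yaw",np.degrees(np.arctan2(h[1],h[0])))
l=(W["lipL80"]+W["lipR80"])/2-(W["hood backL"]+W["hood backR"])/2; print("lip-hood yaw",np.degrees(np.arctan2(l[1],l[0])))
yaw=np.arctan2(dd[1],dd[0]); ex=np.array([np.cos(yaw),np.sin(yaw),0]);ey=np.array([-ex[1],ex[0],0]);c=mids.mean(0);print("c",c)
for k,v in W.items(): print(k,v.round(1),round((v-c)@ex,1),round((v-c)@ey,1))
E
```

```text
cam [607.80140964 200.20167906 347.75711312]
base len 229.25428693672316 yaw -140.37143357734035
holes yaw -140.32102149071034
lip-hood yaw -140.34043001760995
c [574.05653264 172.66352164  14.        ]
baseL [637.3 276.   14. ] -114.7 -39.2
baseR [687.3 215.5  14. ] -114.6 39.2
base front L [460.6 130.   14. ] 114.6 -39.5
base frontR [511.   69.1  14. ] 114.6 39.5
hood backL [622.5 243.3  79. ] -82.4 -23.5
hood backR [652.5 207.1  79. ] -82.4 23.5
hood frontL [576.6 206.3  79. ] -23.4 -24.3
hood frontR [607.4 169.   79. ] -23.4 24.1
lipL 395 [509.7 138.8  72.5] 71.2 -14.9
lipR [528.9 115.7  72.5] 71.2 15.1
lipL80 [512.6 140.6  80.5] 67.8 -14.5
lipR80 [531.2 118.1  80.5] 67.8 14.6
wall bot L [498.5 140.6  20. ] 78.7 -23.5
wall bot R [529.1 103.6  20. ] 78.7 24.6
wall top fr L [498.4 141.8  80.5] 77.9 -24.4
wall top fr R [529.4 104.3  80.5] 78.0 24.2
wall top bk L [492.3 136.9  80.5] 85.8 -24.7
wall top bkR [523.5  99.2  80.5] 85.8 24.4
hole1 [564.4 196.5  20. ] -7.8 -24.5
hole2 [595.7 158.7  20. ] -7.8 24.5
hole3 [525.9 164.3  20. ] 42.4 -24.3
hole4 [556.9 126.8  20. ] 42.4 24.4
```

```bash
python3 - <<'E'
from bench import r
from h import *
plan(r.sense(),[594,-181,180],Rn.from_euler("xyz",[180,0,43.6],degrees=True),10,g=0)
E
```

```text
10 rows
[[np.float64(-0.0174), np.float64(0.0285), np.float64(0.0024)], [np.float64(-0.0), np.float64(-0.0001), np.float64(-0.0071)], 0]
[[np.float64(-0.0176), np.float64(0.0283), np.float64(0.0024)], [np.float64(-0.0), np.float64(-0.0001), np.float64(-0.0071)], 0]
[[np.float64(-0.0178), np.float64(0.0282), np.float64(0.0024)], [np.float64(-0.0), np.float64(-0.0001), np.float64(-0.0071)], 0]
[[np.float64(-0.018), np.float64(0.0281), np.float64(0.0024)], [np.float64(-0.0), np.float64(-0.0001), np.float64(-0.0071)], 0]
[[np.float64(-0.0182), np.float64(0.028), np.float64(0.0024)], [np.float64(-0.0), np.float64(-0.0001), np.float64(-0.0071)], 0]
[[np.float64(-0.0184), np.float64(0.0278), np.float64(0.0024)], [np.float64(-0.0), np.float64(-0.0001), np.float64(-0.0071)], 0]
[[np.float64(-0.0186), np.float64(0.0277), np.float64(0.0024)], [np.float64(-0.0), np.float64(-0.0001), np.float64(-0.0071)], 0]
[[np.float64(-0.0188), np.float64(0.0276), np.float64(0.0024)], [np.float64(-0.0), np.float64(-0.0001), np.float64(-0.0071)], 0]
[[np.float64(-0.019), np.float64(0.0274), np.float64(0.0024)], [np.float64(-0.0), np.float64(-0.0001), np.float64(-0.0071)], 0]
[[np.float64(-0.0191), np.float64(0.0273), np.float64(0.0024)], [np.float64(-0.0), np.float64(-0.0001), np.float64(-0.0071)], 0]
```

>>> {"fn": "carry_out", "kwargs": {
  "increments": [
    [[-0.0174, 0.0285, 0.002], [0, 0, -0.007], 0],
    [[-0.0176, 0.0283, 0.002], [0, 0, -0.007], 0],
    [[-0.0178, 0.0282, 0.002], [0, 0, -0.007], 0],
    [[-0.018, 0.0281, 0.002], [0, 0, -0.007], 0],
    [[-0.0182, 0.028, 0.002], [0, 0, -0.007], 0],
    [[-0.0184, 0.0278, 0.002], [0, 0, -0.007], 0],
    [[-0.0186, 0.0277, 0.002], [0, 0, -0.007], 0],
    [[-0.0188, 0.0276, 0.002], [0, 0, -0.007], 0],
    [[-0.019, 0.0274, 0.002], [0, 0, -0.007], 0],
    [[-0.019, 0.0273, 0.002], [0, 0, -0.007], 0],
    [[0, 0, 0], [0, 0, 0], 0],
    [[0, 0, 0], [0, 0, 0], 0]
  ]
}}

```text
time: 3.65
tool_pos: [597.9, -187.0, 189.8]
tcp_rot: [179.6, -0.4, 44.5]
ft_force: [0.4, 0.4, -0.0]
finger_gap: 85.5
```

```bash
python3 - <<'E'
from bench import r
from h import *
import pickle
st=r.sense();print(st["tool_pos"],st["tcp_rot"])
s=r.snapshot("wrist"); pickle.dump(s,open("w2.pkl","wb")); cv2.imwrite("pics/w2.png",cv2.resize(s["image"],(768,576),interpolation=cv2.INTER_CUBIC))
crop(s,"pics/w2c.png",210,130,95,140,4)
E
```

```text
[ 597.92361815 -187.0306782   189.82463432] [179.60243785  -0.37899399  44.52872573]
```

View pics/w2.png

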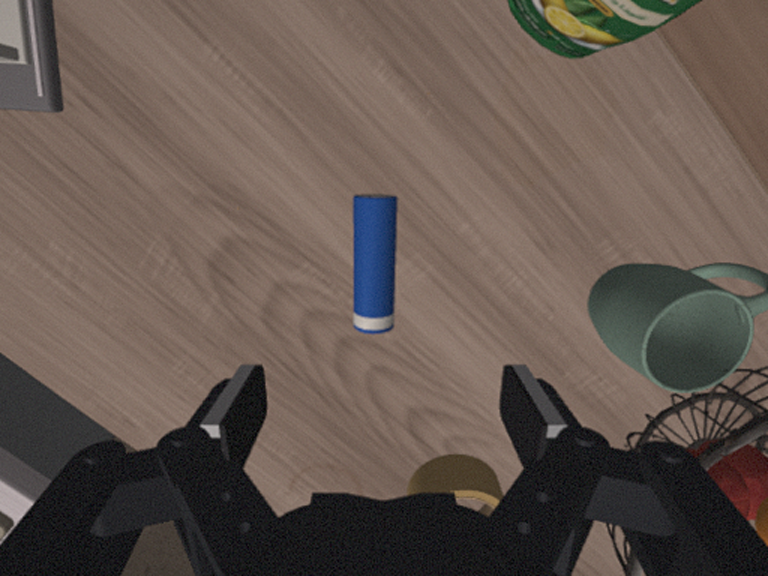

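Battery: silhouette corners in the 1.5× picture about (354,196), (397,196), (394,331), (354,331), white band at the bottom (plus end, toward the robot).

View pics/w2c.png

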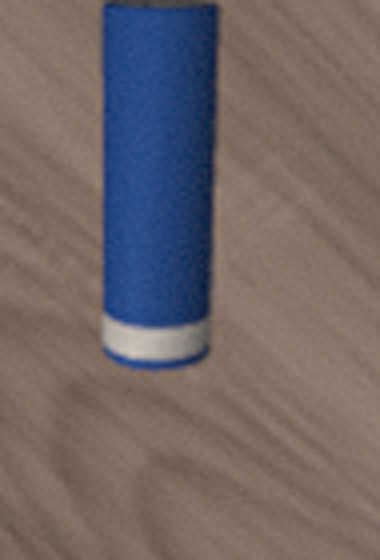

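```bash
python3 - <<'E'
from bench import r
from h import *
import pickle
s=pickle.load(open("w2.pkl","rb"))
def un(p): return (np.array(p,float)+.5)/4-.5+np.array((210,130))
S=atz(s,[un(p) for p in [(103,10),(219,10),(103,350),(210,350)]],17.)
a=(S[0]+S[1])/2;b=(S[2]+S[3])/2; d=b-a; yaw=np.degrees(np.arctan2(d[1],d[0])); print("yaw",yaw,np.linalg.norm(S[0]-S[1]),np.linalg.norm(S[2]-S[3]))
E=atz(s,[un((161,5)),un((157,368))],34.); ex=d/np.linalg.norm(d)
print(E,np.linalg.norm(E[1]-E[0]))
m=a+ex*(((E[0]+E[1])/2-a)@ex+1.5); print("centre",m)
# project check
print(un((161,5)),un((157,368)),proj(s,[m-55*ex+[0,0,17],m+52*ex+[0,0,17]]))
for k,uv in {"mug":(440,210),"can":(0,0)}.items(): pass
g=m+8*ex; print("grasp xy",g)
Rt=Rn.from_euler("xyz",[180,0,yaw+180],degrees=True)
plan(r.sense(),[g[0],g[1],60],Rt,5,g=0)
plan(dict(tool_pos=[g[0],g[1],60],tcp_rot=[180,0,yaw+180]),[g[0],g[1],2],Rt,5,g=0)
E
```

```text
yaw -136.53448283610865 33.09868419528553 33.62003173259274
[[ 631.46675638 -146.40155566   34.        ]
 [ 554.39420866 -219.77985919   34.        ]] 106.41688325418882
centre [ 591.6455388  -183.91551895   17.        ]
[249.875 130.875] [248.875 221.625] [[249.72427725 130.59694588]
 [248.53427297 221.84378157]]
grasp xy [ 585.83923066 -189.41886209   17.        ]
5 rows
[[np.float64(-0.0022), np.float64(-0.0015), np.float64(0.026)], [np.float64(0.0015), np.float64(-0.0013), np.float64(0.0038)], 0]
[[np.float64(-0.0022), np.float64(-0.0015), np.float64(0.026)], [np.float64(0.0015), np.float64(-0.0013), np.float64(0.0038)], 0]
[[np.float64(-0.0022), np.float64(-0.0014), np.float64(0.026)], [np.float64(0.0015), np.float64(-0.0013), np.float64(0.0038)], 0]
[[np.float64(-0.0022), np.float64(-0.0014), np.float64(0.026)], [np.float64(0.0015), np.float64(-0.0013), np.float64(0.0038)], 0]
[[np.float64(-0.0021), np.float64(-0.0014), np.float64(0.026)], [np.float64(0.0015), np.float64(-0.0013), np.float64(0.0038)], 0]
5 rows
[[np.float64(0.0), np.float64(-0.0), np.float64(0.0116)], [np.float64(0.0), np.float64(0.0), np.float64(0.0)], 0]
[[np.float64(0.0), np.float64(-0.0), np.float64(0.0116)], [np.float64(0.0), np.float64(0.0), np.float64(0.0)], 0]
[[np.float64(0.0), np.float64(-0.0), np.float64(0.0116)], [np.float64(0.0), np.float64(0.0), np.float64(0.0)], 0]
[[np.float64(0.0), np.float64(-0.0), np.float64(0.0116)], [np.float64(0.0), np.float64(0.0), np.float64(0.0)], 0]
[[np.float64(0.0), np.float64(-0.0), np.float64(0.0116)], [np.float64(0.0), np.float64(0.0), np.float64(0.0)], 0]
```

>>> {"fn": "carry_out", "kwargs": {
  "increments": [
    [[-0.0035, -0.0015, 0.026], [0.0015, -0.0013, 0.004], 0],
    [[-0.0035, -0.0015, 0.026], [0.0015, -0.0013, 0.004], 0],
    [[-0.0035, -0.0015, 0.026], [0.0015, -0.0013, 0.004], 0],
    [[-0.0035, -0.0015, 0.026], [0.0015, -0.0013, 0.004], 0],
    [[-0.003, -0.0015, 0.026], [0.0015, -0.0013, 0.004], 0],
    [[0, 0, 0], [0, 0, 0], 0],
    [[0, 0, 0], [0, 0, 0], 0]
  ]
}}

```text
time: 4.4
tool_pos: [584.0, -184.2, 61.2]
tcp_rot: [179.7, -0.2, 44.0]
ft_force: [0.3, -0.1, 1.0]
finger_gap: 85.4
```

```bash
python3 - <<'E'
from bench import r
from h import *
st=r.sense();print(st["tool_pos"],st["tcp_rot"])
plan(st,[581.5,-193.5,2],Rn.from_euler("xyz",[180,0,43.5],degrees=True),5,g=0)
s=r.snapshot("wrist");cv2.imwrite("pics/w3.png",cv2.resize(s["image"],(768,576),interpolation=cv2.INTER_CUBIC))
E
```

```text
[ 584.00862784 -184.23961919   61.16080461] [179.70803167  -0.23430043  43.98190682]
5 rows
[[np.float64(-0.0017), np.float64(0.0009), np.float64(0.0118)], [np.float64(0.001), np.float64(-0.0008), np.float64(0.0017)], 0]
[[np.float64(-0.0017), np.float64(0.0009), np.float64(0.0118)], [np.float64(0.001), np.float64(-0.0008), np.float64(0.0017)], 0]
[[np.float64(-0.0017), np.float64(0.001), np.float64(0.0118)], [np.float64(0.001), np.float64(-0.0008), np.float64(0.0017)], 0]
[[np.float64(-0.0017), np.float64(0.001), np.float64(0.0118)], [np.float64(0.001), np.float64(-0.0008), np.float64(0.0017)], 0]
[[np.float64(-0.0017), np.float64(0.001), np.float64(0.0118)], [np.float64(0.001), np.float64(-0.0008), np.float64(0.0017)], 0]
```

View pics/w3.png

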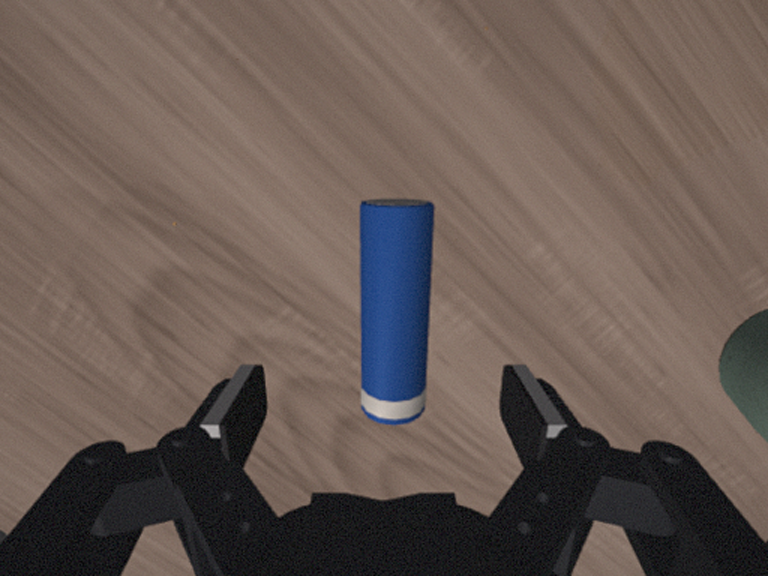

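Battery between the fingers, about 10 px right of centre; the computed +5 mm along tool y agrees. Descending.

>>> {"fn": "carry_out", "kwargs": {
  "increments": [
    [[-0.0017, 0.001, 0.0118], [0.001, -0.0008, 0.0017], 0],
    [[-0.0017, 0.001, 0.0118], [0.001, -0.0008, 0.0017], 0],
    [[-0.0017, 0.001, 0.0118], [0.001, -0.0008, 0.0017], 0],
    [[-0.0017, 0.001, 0.0118], [0.001, -0.0008, 0.0017], 0],
    [[-0.0017, 0.001, 0.011], [0.001, -0.0008, 0.0017], 0],
    [[0, 0, 0], [0, 0, 0], 0],
    [[0, 0, 0], [0, 0, 0], 0]
  ]
}}

```text
time: 5.15
tool_pos: [584.2, -195.2, 1.8]
tcp_rot: [179.7, -0.1, 43.5]
ft_force: [-0.5, -0.7, 0.6]
finger_gap: 85.3
```

```bash
python3 - <<'E'
from bench import r
from h import *
st=r.sense();print(st["tool_pos"],st["tcp_rot"])
plan(st,[581.5,-193.5,2],Rn.from_euler("xyz",[180,0,43.5],degrees=True),2,g=0)
s=r.snapshot("wrist");cv2.imwrite("pics/w4.png",cv2.resize(s["image"],(768,576),interpolation=cv2.INTER_CUBIC))
E
```

```text
[ 584.23512512 -195.24334059    1.82562847] [ 1.79727947e+02 -1.24154317e-01  4.34820853e+01]
2 rows
[[np.float64(-0.0004), np.float64(-0.0016), np.float64(-0.0001)], [np.float64(0.0024), np.float64(-0.0011), np.float64(-0.0002)], 0]
[[np.float64(-0.0004), np.float64(-0.0016), np.float64(-0.0001)], [np.float64(0.0024), np.float64(-0.0011), np.float64(-0.0002)], 0]
```

View pics/w4.png

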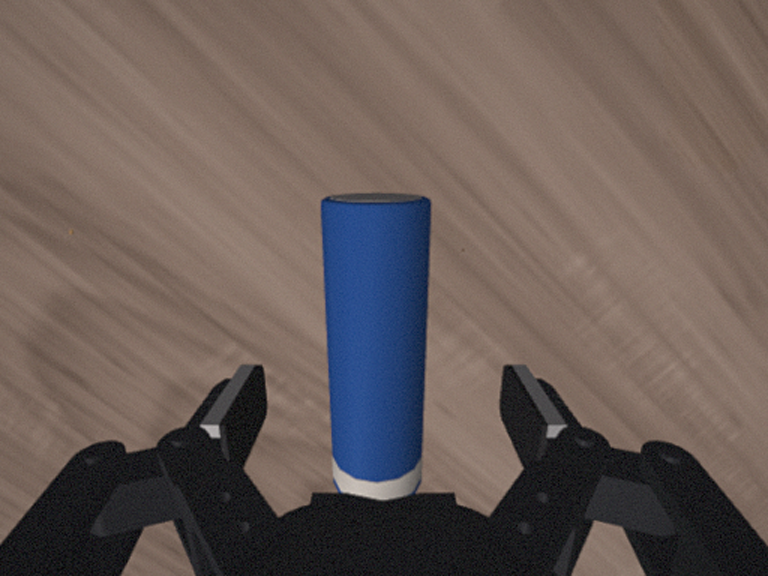

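Battery centred at column 377 versus 384, matching the −3 mm correction. Correcting and closing.

>>> {"fn": "carry_out", "kwargs": {
  "increments": [
    [[-0.0004, -0.0016, 0], [0.0024, -0.0011, 0], 0],
    [[-0.0004, -0.0012, 0], [0.0024, -0.0011, 0], 0],
    [[0, 0, 0], [0, 0, 0], 1],
    [[0, 0, 0], [0, 0, 0], 1],
    [[0, 0, 0], [0, 0, 0], 1],
    [[0, 0, 0], [0, 0, 0], 1],
    [[0, 0, 0], [0, 0, 0], 1],
    [[0, 0, 0], [0, 0, 0], 1],
    [[0, 0, 0], [0, 0, 0], 1],
    [[0, 0, 0], [0, 0, 0], 1]
  ],
  "newtons": 80
}}

```text
time: 6.2
tool_pos: [583.1, -194.0, 4.4]
tcp_rot: [179.8, -0.1, 43.5]
ft_force: [-0.4, -0.0, 0.8]
finger_gap: 31.7
```

```bash
python3 - <<'E'
from bench import r
from h import *
import pickle
st=r.sense();print(st["tool_pos"],st["tcp_rot"],st["ft_force"],st["finger_gap"])
s=r.snapshot("wrist");pickle.dump((st,s),open("w5.pkl","wb"));cv2.imwrite("pics/w5.png",cv2.resize(s["image"],(768,576),interpolation=cv2.INTER_CUBIC))
E
```

```text
[ 583.11043462 -194.04588816    4.42174388] [ 1.79826976e+02 -6.86277037e-02  4.35081402e+01] [-0.37330062 -0.02900318  0.80928895] 31.748713096334953
```

View pics/w5.png

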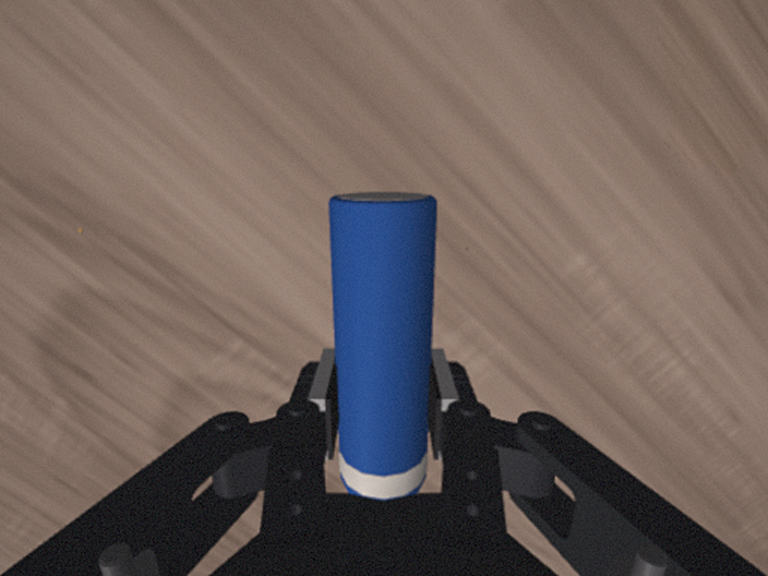

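```bash
python3 - <<'E'
from h import *
import pickle
st,s=pickle.load(open("w5.pkl","rb")); p,R=pose(st)
crop(s,"pics/w5c.png",205,110,100,40,8)
q=(np.array([(330,201),(437,201),(383.5,201)])+.5)/1.5-.5
P=atz(s,q,[17,17,34.]); print(P,R.inv().apply(P-p))
E
```

```text
[[ 618.92700609 -135.94862841   17.        ]
 [ 642.15798958 -160.3951236    17.        ]
 [ 631.77242512 -146.91422396   34.        ]] [[ 65.9894401  -17.44056416 -12.55194911]
 [ 66.00795204  16.28329982 -12.45008608]
 [ 67.77693463  -0.59269387 -29.49901982]]
```

View pics/w5c.png

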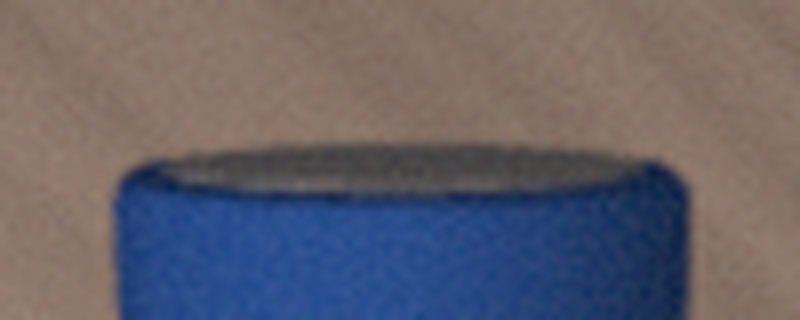

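>>> {"fn": "carry_out", "kwargs": {
  "increments": [
    [[0, 0, -0.02], [0, 0, 0], 1],
    [[0, 0, -0.03], [0, 0, 0], 1],
    [[0, 0, -0.03], [0, 0, 0], 1],
    [[0, 0, -0.03], [0, 0, 0], 1],
    [[0, 0, -0.03], [0, 0, 0], 1],
    [[0, 0, -0.02], [0, 0, 0], 1],
    [[0, 0, 0], [0, 0, 0], 1]
  ]
}}

```text
time: 6.95
tool_pos: [579.5, -192.5, 165.6]
tcp_rot: [-179.7, 0.1, 43.5]
ft_force: [0.2, 0.6, -0.8]
finger_gap: 32.1
```

```bash
python3 - <<'E'
from bench import r
from h import *
import pickle
st=r.sense();print(st["tool_pos"],st["tcp_rot"],st["ft_force"],st["finger_gap"],st["wrist_torque"])
s=r.snapshot("wrist");pickle.dump((st,s),open("w6.pkl","wb"));cv2.imwrite("pics/w6.png",cv2.resize(s["image"],(768,576),interpolation=cv2.INTER_CUBIC))
E
```

```text
[ 579.4801847  -192.49437702  165.63535012] [-1.79682357e+02  1.39883216e-01  4.35036953e+01] [ 0.17967436  0.64937761 -0.84269445] 32.05632376559649 [-0.01381902 -0.02039696 -0.01027734]
```

View pics/w6.png

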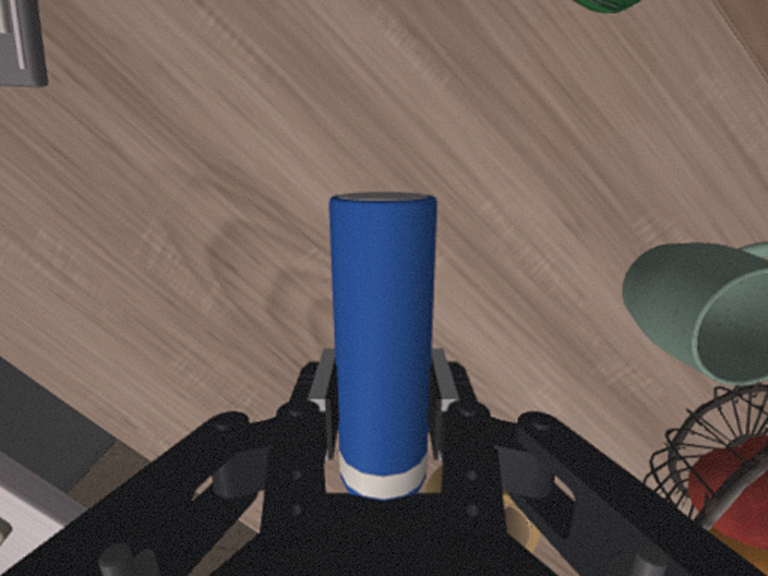

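```bash
cat >> h.py <<'E'
YAW=39.65
BT=np.array([13,-0.6,-12.5])   # battery centre in tool
def frame(O): 
    a=np.radians(YAW+180); ex=np.array([np.cos(a),np.sin(a),0]); return np.array(O,float),ex,np.array([-ex[1],ex[0],0])
O0=np.array([574.06,172.66,0])+23*frame([0,0,0])[1]
def Rtilt(th): return Rn.from_euler("xyz",[180,0,YAW],degrees=True)*Rn.from_rotvec([0,-np.radians(th),0])
def tcp_for(xu,zu,th,bt=BT):
    """upper corner of flat end at bay x=xu, z=zu, tilt th"""
    t=np.radians(th); cx=xu+55*np.cos(t)+17*np.sin(t); cz=zu+55*np.sin(t)-17*np.cos(t)
    O,ex,ey=frame(O0); C=O+cx*ex+np.array([0,0,cz]); R=Rtilt(th); return C-R.apply(bt),R
def where(st,bt=BT):
    """battery in bay frame: tilt, centre x,y,z, upper corner x,z, nub x"""
    p,R=pose(st);O,ex,ey=frame(O0);C=p+R.apply(bt)-O; a=-R.as_matrix()[:,0]
    th=np.degrees(np.arcsin(a[2])); t=np.radians(th);cx=C@ex
    return dict(tilt=round(th,2),c=np.round([cx,C@ey,C[2]],1),U=np.round([cx-55*np.cos(t)-17*np.sin(t),C[2]-55*np.sin(t)+17*np.cos(t)],1),yawerr=round(np.degrees(np.arctan2(a@ey,a@ex)),2),F=np.round([st["ft_force"]@ex,st["ft_force"]@ey,st["ft_force"][2]],2))
E
python3 - <<'E'
from bench import r
from h import *
st=r.sense()
p,R=tcp_for(-20,68+25*np.tan(np.radians(35)),35); print(O0,p,where(dict(tool_pos=p,tcp_rot=R.as_euler("xyz",degrees=True),ft_force=np.zeros(3))))
plan(st,p+[0,0,90],R,12,g=1)
E
```

```text
[556.35099608 157.98378863   0.        ] [516.21654296 123.94338071 100.34340082] {'tilt': np.float64(35.0), 'c': array([ 34.8,  -0. , 103.1]), 'U': array([-20. ,  85.5]), 'yawerr': np.float64(0.0), 'F': array([0., 0., 0.])}
12 rows
[[np.float64(0.0143), np.float64(-0.0227), np.float64(-0.0021)], [np.float64(0.0011), np.float64(-0.0506), np.float64(0.0056)], 1]
[[np.float64(0.0141), np.float64(-0.0228), np.float64(-0.0028)], [np.float64(0.0011), np.float64(-0.0506), np.float64(0.0056)], 1]
[[np.float64(0.0138), np.float64(-0.0229), np.float64(-0.0035)], [np.float64(0.0011), np.float64(-0.0506), np.float64(0.0056)], 1]
[[np.float64(0.0135), np.float64(-0.023), np.float64(-0.0041)], [np.float64(0.0011), np.float64(-0.0506), np.float64(0.0056)], 1]
[[np.float64(0.0131), np.float64(-0.023), np.float64(-0.0048)], [np.float64(0.0011), np.float64(-0.0506), np.float64(0.0056)], 1]
[[np.float64(0.0127), np.float64(-0.0231), np.float64(-0.0054)], [np.float64(0.0011), np.float64(-0.0506), np.float64(0.0056)], 1]
[[np.float64(0.0123), np.float64(-0.0232), np.float64(-0.006)], [np.float64(0.0011), np.float64(-0.0506), np.float64(0.0056)], 1]
[[np.float64(0.0119), np.float64(-0.0233), np.float64(-0.0066)], [np.float64(0.0011), np.float64(-0.0506), np.float64(0.0056)], 1]
[[np.float64(0.0114), np.float64(-0.0233), np.float64(-0.0072)], [np.float64(0.0011), np.float64(-0.0506), np.float64(0.0056)], 1]
[[np.float64(0.0109), np.float64(-0.0234), np.float64(-0.0077)], [np.float64(0.0011), np.float64(-0.0506), np.float64(0.0056)], 1]
[[np.float64(0.0104), np.float64(-0.0235), np.float64(-0.0082)], [np.float64(0.0011), np.float64(-0.0506), np.float64(0.0056)], 1]
[[np.float64(0.0098), np.float64(-0.0235), np.float64(-0.0087)], [np.float64(0.0011), np.float64(-0.0506), np.float64(0.0056)], 1]
```

>>> {"fn": "carry_out", "kwargs": {
  "increments": [
    [[0.0143, -0.0227, -0.002], [0.001, -0.0506, 0.0056], 1],
    [[0.0141, -0.0228, -0.003], [0.001, -0.0506, 0.0056], 1],
    [[0.0138, -0.0229, -0.0035], [0.001, -0.0506, 0.0056], 1],
    [[0.0135, -0.023, -0.004], [0.001, -0.0506, 0.0056], 1],
    [[0.013, -0.023, -0.005], [0.001, -0.0506, 0.0056], 1],
    [[0.0127, -0.023, -0.0055], [0.001, -0.0506, 0.0056], 1],
    [[0.0123, -0.023, -0.006], [0.001, -0.0506, 0.0056], 1],
    [[0.012, -0.0233, -0.0066], [0.001, -0.0506, 0.0056], 1],
    [[0.0114, -0.0233, -0.007], [0.001, -0.0506, 0.0056], 1],
    [[0.011, -0.0234, -0.0077], [0.001, -0.0506, 0.0056], 1],
    [[0.0104, -0.0235, -0.008], [0.001, -0.0506, 0.0056], 1],
    [[0.0098, -0.0235, -0.0087], [0.001, -0.0506, 0.0056], 1]
  ]
}}

```text
time: 8.2
tool_pos: [503.5, 130.6, 163.8]
tcp_rot: [-179.1, 37.8, 39.8]
ft_force: [-0.6, -0.4, -2.2]
finger_gap: 32.0
```

```bash
python3 - <<'E'
from bench import r
from h import *
st=r.sense();print(st["tool_pos"],st["tcp_rot"],st["joint_pos"].round(1)); print(where(st))
p,R=tcp_for(-20,68+25*np.tan(np.radians(35)),35)
plan(st,p+[0,0,40],R,4,g=1)
E
```

```text
[503.50023256 130.62489729 163.81960112] [-179.0537368    37.75021442   39.80984322] [ 17.6  32.8  69.2 -13.6 113.3  66.7]
{'tilt': np.float64(37.75), 'c': array([ 40.2, -13.1, 165.8]), 'U': array([-13.7, 145.5]), 'yawerr': np.float64(0.16), 'F': array([ 0.69, -0.1 , -2.22])}
4 rows
[[np.float64(0.0047), np.float64(0.0034), np.float64(0.0037)], [np.float64(-0.0037), np.float64(0.012), np.float64(0.0005)], 1]
[[np.float64(0.0046), np.float64(0.0034), np.float64(0.0038)], [np.float64(-0.0037), np.float64(0.012), np.float64(0.0005)], 1]
[[np.float64(0.0046), np.float64(0.0033), np.float64(0.0039)], [np.float64(-0.0037), np.float64(0.012), np.float64(0.0005)], 1]
[[np.float64(0.0045), np.float64(0.0033), np.float64(0.0039)], [np.float64(-0.0037), np.float64(0.012), np.float64(0.0005)], 1]
```

>>> {"fn": "carry_out", "kwargs": {
  "increments": [
    [[0.0047, 0.0034, 0.0037], [-0.0037, 0.012, 0], 1],
    [[0.0046, 0.0034, 0.0038], [-0.0037, 0.012, 0], 1],
    [[0.0046, 0.0033, 0.0039], [-0.0037, 0.012, 0], 1],
    [[0.0045, 0.003, 0.0039], [-0.0037, 0.012, 0], 1],
    [[0, 0, 0], [0, 0, 0], 1],
    [[0, 0, 0], [0, 0, 0], 1]
  ]
}}

```text
time: 8.8
tool_pos: [512.8, 124.0, 130.2]
tcp_rot: [-179.6, 35.4, 40.2]
ft_force: [-0.3, 0.5, -1.4]
finger_gap: 31.8
```

```bash
python3 - <<'E'
from bench import r
from h import *
st=r.sense();print(where(st))
p,R=tcp_for(-20,68+25*np.tan(np.radians(35)),35)
plan(st,p,R,4,g=1)
s=r.snapshot("wrist");cv2.imwrite("pics/w7.png",cv2.resize(s["image"],(768,576),interpolation=cv2.INTER_CUBIC))
s=r.snapshot("side"); crop(s,"pics/s7.png",200,150,130,150,4)
E
```

```text
{'tilt': np.float64(35.42), 'c': array([ 37.4,  -2.3, 132.9]), 'U': array([-17.3, 114.8]), 'yawerr': np.float64(0.55), 'F': array([-0.05, -0.55, -1.38])}
4 rows
[[np.float64(0.0049), np.float64(0.0006), np.float64(0.0057)], [np.float64(-0.0005), np.float64(0.0018), np.float64(0.002)], 1]
[[np.float64(0.0048), np.float64(0.0006), np.float64(0.0057)], [np.float64(-0.0005), np.float64(0.0018), np.float64(0.002)], 1]
[[np.float64(0.0048), np.float64(0.0006), np.float64(0.0057)], [np.float64(-0.0005), np.float64(0.0018), np.float64(0.002)], 1]
[[np.float64(0.0048), np.float64(0.0006), np.float64(0.0057)], [np.float64(-0.0005), np.float64(0.0018), np.float64(0.002)], 1]
```

View pics/w7.png

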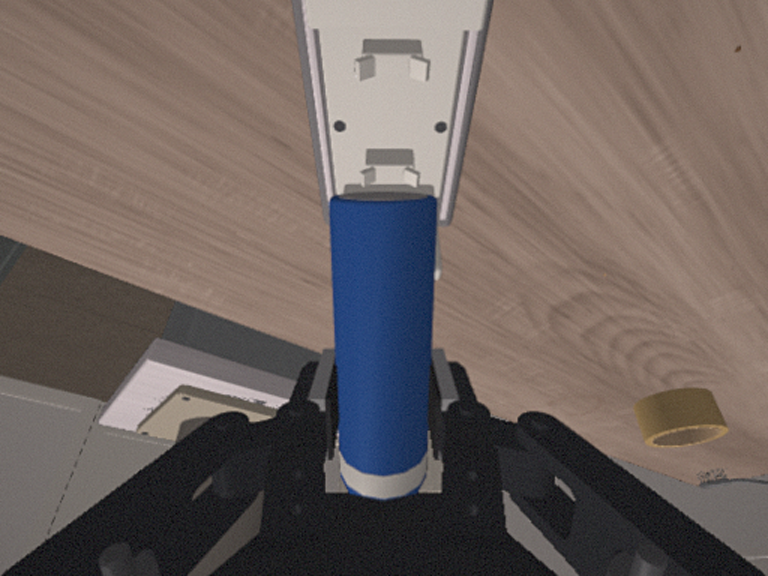

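View pics/s7.png

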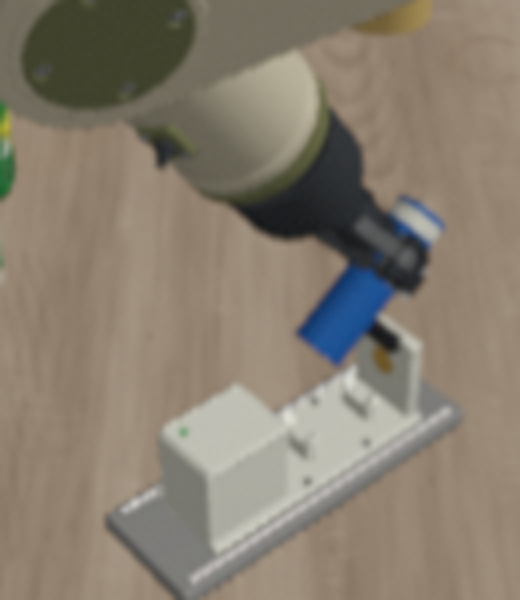

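Wrist view: the saddles are centred at column 391 against the battery's 384, matching the 2.4 mm sideways correction. The side view shows the battery tilted above the lip and clear.

>>> {"fn": "carry_out", "kwargs": {
  "increments": [
    [[0.005, 0.0006, 0.0057], [0, 0.0018, 0.002], 1],
    [[0.005, 0.0006, 0.0057], [0, 0.0018, 0.002], 1],
    [[0.005, 0.0006, 0.0057], [0, 0.0018, 0.002], 1],
    [[0.0048, 0.0006, 0.0057], [0, 0.0018, 0.002], 1],
    [[0, 0, 0], [0, 0, 0], 1],
    [[0, 0, 0], [0, 0, 0], 1]
  ]
}}

```text
time: 9.5
tool_pos: [517.4, 124.5, 98.1]
tcp_rot: [-180.0, 34.9, 39.6]
ft_force: [0.3, 0.1, -1.9]
finger_gap: 31.6
```

```bash
python3 - <<'E'
from bench import r
from h import *
st=r.sense();print(where(st),st["finger_gap"])
p,R=tcp_for(-42,68+3*np.tan(np.radians(35)),35)
plan(st,p,R,4,g=1)
s=r.snapshot("wrist");cv2.imwrite("pics/w8.png",cv2.resize(s["image"],(768,576),interpolation=cv2.INTER_CUBIC))
s=r.snapshot("side"); crop(s,"pics/s8.png",200,150,130,150,4)
E
```

```text
{'tilt': np.float64(34.9), 'c': array([ 33.5,   0.4, 100.9]), 'U': array([-21.3,  83.4]), 'yawerr': np.float64(-0.09), 'F': array([-0.28,  0.07, -1.89])} 31.556359484611033
4 rows
[[np.float64(0.0061), np.float64(-0.0001), np.float64(-0.0003)], [np.float64(-0.0004), np.float64(-0.0005), np.float64(-0.0003)], 1]
[[np.float64(0.0061), np.float64(-0.0001), np.float64(-0.0003)], [np.float64(-0.0004), np.float64(-0.0005), np.float64(-0.0003)], 1]
[[np.float64(0.0061), np.float64(-0.0001), np.float64(-0.0003)], [np.float64(-0.0004), np.float64(-0.0005), np.float64(-0.0003)], 1]
[[np.float64(0.0061), np.float64(-0.0001), np.float64(-0.0003)], [np.float64(-0.0004), np.float64(-0.0005), np.float64(-0.0003)], 1]
```

View pics/w8.png

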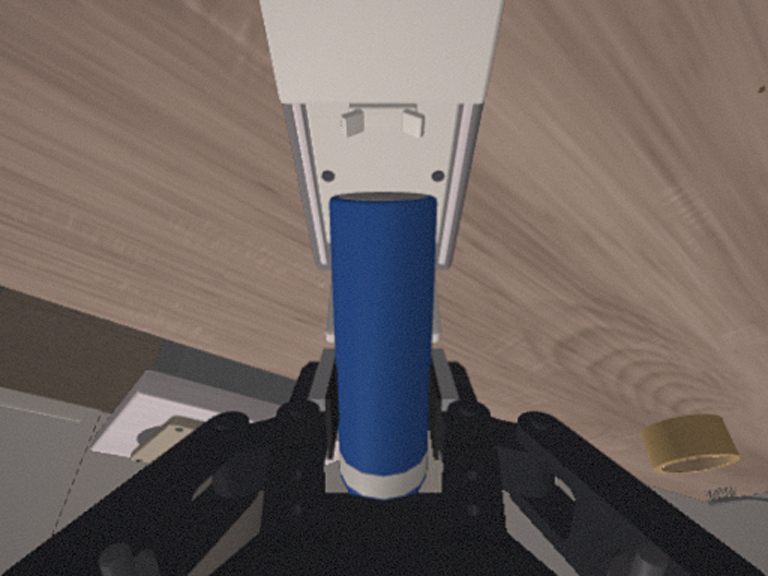

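View pics/s8.png

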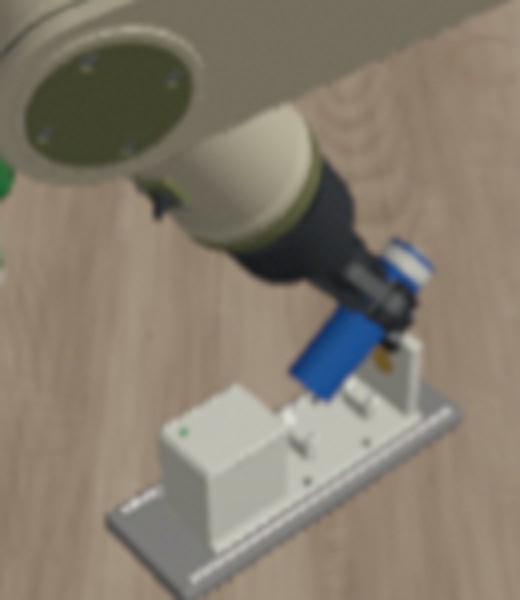

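```bash
python3 - <<'E'
from bench import r
from h import *
st=r.sense();s=r.snapshot("wrist");print(where(st))
O,ex,ey=frame(O0)
f=lambda x,y,z:O+x*ex+y*ey+np.array([0,0,z])
pr=lambda P:((proj(s,P)+.5)*1.5-.5).round(1).tolist()
print("hood edge top",pr([f(-45,-24.2,79),f(-45,24.2,79)]),"obs (283,103),(485,103)")
print("holes",pr([f(19.3,-24.4,20),f(19.3,24.4,20)]),"obs (328,176),(438,176)")
p,R=pose(st)
print("bat end rim",pr([p+R.apply([68,-.6,-29.5]),p+R.apply([68,-17.6,-12.5]),p+R.apply([68,16.4,-12.5])]))
E
```

```text
{'tilt': np.float64(34.89), 'c': array([ 33.5,   0.4, 101.1]), 'U': array([-21.3,  83.5]), 'yawerr': np.float64(-0.09), 'F': array([-0.02, -0.98, -2.35])}
hood edge top [[278.5, 108.2], [483.8, 108.1]] obs (283,103),(485,103)
holes [[327.8, 174.6], [436.9, 174.6]] obs (328,176),(438,176)
bat end rim [[383.2, 198.5], [329.0, 193.0], [437.4, 193.1]]
```

>>> {"fn": "carry_out", "kwargs": {
  "increments": [
    [[0.006, 0, 0], [0, 0, 0], 1],
    [[0.006, 0, 0], [0, 0, 0], 1],
    [[0.006, 0, 0], [0, 0, 0], 1],
    [[0.006, 0, 0], [0, 0, 0], 1],
    [[0, 0, 0], [0, 0, 0], 1],
    [[0, 0, 0], [0, 0, 0], 1]
  ]
}}

```text
time: 10.25
tool_pos: [534.9, 138.7, 84.1]
tcp_rot: [180.0, 34.8, 39.6]
ft_force: [-0.7, -0.0, -1.0]
finger_gap: 31.3
```

```bash
python3 - <<'E'
from bench import r
from h import *
st=r.sense();print(where(st),st["finger_gap"])
p,R=tcp_for(-60,68-15*np.tan(np.radians(35)),35)
plan(st,p,R,6,g=1)
s=r.snapshot("wrist");cv2.imwrite("pics/w9.png",cv2.resize(s["image"],(768,576),interpolation=cv2.INTER_CUBIC))
s=r.snapshot("side"); crop(s,"pics/s9.png",200,150,130,150,4)
E
```

```text
{'tilt': np.float64(34.77), 'c': array([11. ,  0.6, 86.9]), 'U': array([-43.9,  69.5]), 'yawerr': np.float64(-0.1), 'F': array([ 0.52, -0.41, -1.01])} 31.344323172853677
6 rows
[[np.float64(0.0033), np.float64(-0.0001), np.float64(0.0001)], [np.float64(-0.0001), np.float64(-0.0007), np.float64(-0.0002)], 1]
[[np.float64(0.0033), np.float64(-0.0001), np.float64(0.0001)], [np.float64(-0.0001), np.float64(-0.0007), np.float64(-0.0002)], 1]
[[np.float64(0.0033), np.float64(-0.0001), np.float64(0.0001)], [np.float64(-0.0001), np.float64(-0.0007), np.float64(-0.0002)], 1]
[[np.float64(0.0033), np.float64(-0.0001), np.float64(0.0001)], [np.float64(-0.0001), np.float64(-0.0007), np.float64(-0.0002)], 1]
[[np.float64(0.0033), np.float64(-0.0001), np.float64(0.0001)], [np.float64(-0.0001), np.float64(-0.0007), np.float64(-0.0002)], 1]
[[np.float64(0.0033), np.float64(-0.0001), np.float64(0.0001)], [np.float64(-0.0001), np.float64(-0.0007), np.float64(-0.0002)], 1]
```

View pics/w9.png

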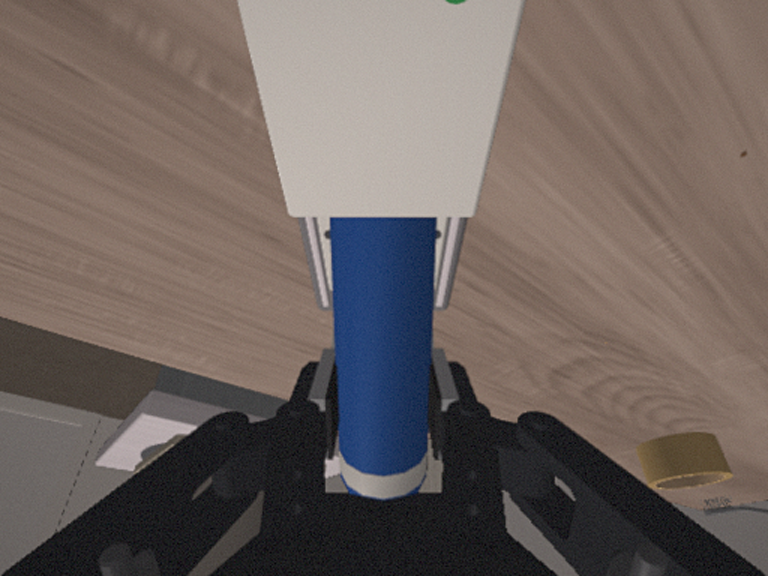

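View pics/s9.png

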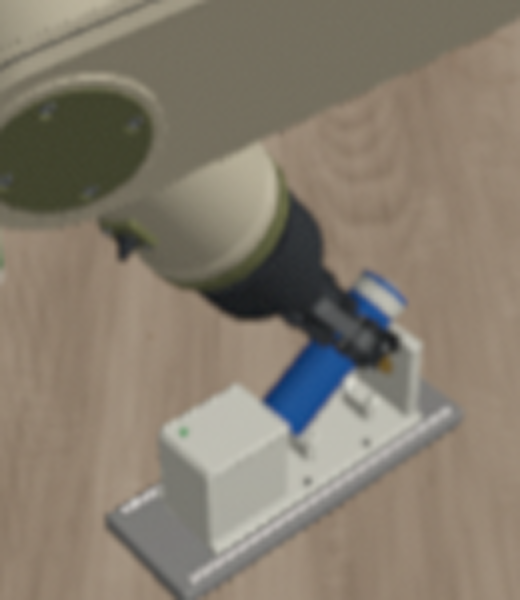

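The flat end has gone under the hood edge (row 216), centred (382 against 384), with no contact force. Pushing on along the axis.

>>> {"fn": "carry_out", "kwargs": {
  "increments": [
    [[0.003, 0, 0], [0, 0, 0], 1],
    [[0.003, 0, 0], [0, 0, 0], 1],
    [[0.003, 0, 0], [0, 0, 0], 1],
    [[0, 0, 0], [0, 0, 0], 1]
  ]
}}

```text
time: 10.75
tool_pos: [540.4, 143.1, 79.2]
tcp_rot: [180.0, 34.8, 39.5]
ft_force: [-1.6, -2.4, -0.9]
finger_gap: 31.8
```

```bash
python3 - <<'E'
from bench import r
from h import *
st=r.sense();print(where(st))
E
```

```text
{'tilt': np.float64(34.85), 'c': array([ 4. ,  0.7, 82.1]), 'U': array([-50.9,  64.6]), 'yawerr': np.float64(-0.14), 'F': array([ 2.72,  0.84, -0.88])}
```

>>> {"fn": "carry_out", "kwargs": {
  "increments": [
    [[0.003, 0, 0], [0, 0, 0], 1],
    [[0.003, 0, 0], [0, 0, 0], 1],
    [[0, 0, 0], [0, 0, 0], 1]
  ]
}}

```text
time: 11.05
tool_pos: [543.4, 145.5, 75.7]
tcp_rot: [180.0, 35.1, 39.5]
ft_force: [-2.2, -2.6, 0.0]
finger_gap: 31.8
```

```bash
python3 - <<'E'
from bench import r
from h import *
st=r.sense();print(where(st))
E
```

```text
{'tilt': np.float64(35.05), 'c': array([ 0. ,  0.8, 78.5]), 'U': array([-54.7,  60.8]), 'yawerr': np.float64(-0.18), 'F': array([3.37, 0.56, 0.05])}
```

>>> {"fn": "carry_out", "kwargs": {
  "increments": [
    [[0.003, 0, 0], [0, 0, 0], 1],
    [[0.003, 0, 0], [0, 0, 0], 1],
    [[0.003, 0, 0], [0, 0, 0], 1],
    [[0, 0, 0], [0, 0, 0], 1]
  ]
}}

```text
time: 11.45
tool_pos: [548.1, 149.2, 70.6]
tcp_rot: [-180.0, 35.3, 39.4]
ft_force: [-3.9, -2.8, -0.4]
finger_gap: 31.5
```

```bash
python3 - <<'E'
from bench import r
from h import *
st=r.sense();print(where(st))
s=r.snapshot("wrist");cv2.imwrite("pics/w10.png",cv2.resize(s["image"],(768,576),interpolation=cv2.INTER_CUBIC))
print(where(r.sense())["F"])
E
```

```text
{'tilt': np.float64(35.32), 'c': array([-5.9,  0.9, 73.3]), 'U': array([-60.6,  55.4]), 'yawerr': np.float64(-0.22), 'F': array([ 4.75, -0.34, -0.4 ])}
[ 5.35 -1.17  0.63]
```

View pics/w10.png

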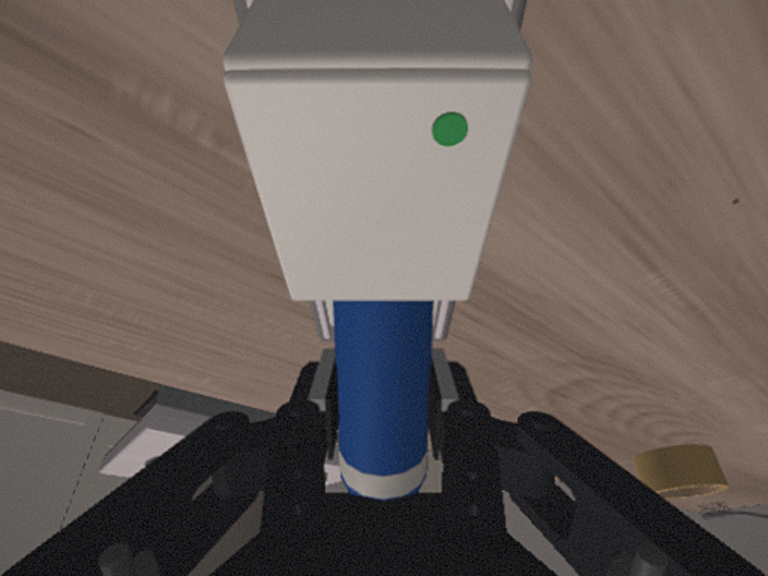

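```bash
python3 - <<'E'
from bench import r
from h import *
p,R=tcp_for(-68,67.5-23*np.tan(np.radians(35)),35)
plan(r.sense(),p,R,4,g=1)
E
```

```text
4 rows
[[np.float64(0.0022), np.float64(-0.0002), np.float64(-0.0002)], [np.float64(-0.0007), np.float64(0.0014), np.float64(-0.0008)], 1]
[[np.float64(0.0022), np.float64(-0.0002), np.float64(-0.0002)], [np.float64(-0.0007), np.float64(0.0014), np.float64(-0.0008)], 1]
[[np.float64(0.0022), np.float64(-0.0002), np.float64(-0.0002)], [np.float64(-0.0007), np.float64(0.0014), np.float64(-0.0008)], 1]
[[np.float64(0.0022), np.float64(-0.0002), np.float64(-0.0002)], [np.float64(-0.0007), np.float64(0.0014), np.float64(-0.0008)], 1]
```

>>> {"fn": "carry_out", "kwargs": {
  "increments": [
    [[0.0022, -0.0002, -0.0002], [-0.0007, 0.0014, -0.0008], 1],
    [[0.0022, -0.0002, -0.0002], [-0.0007, 0.0014, -0.0008], 1],
    [[0.0022, -0.0002, -0.0002], [-0.0007, 0.0014, -0.0008], 1],
    [[0.0022, -0.0002, -0.0002], [-0.0007, 0.0014, -0.0008], 1],
    [[0, 0, 0], [0, 0, 0], 1]
  ]
}}

```text
time: 12.0
tool_pos: [551.4, 152.5, 66.8]
tcp_rot: [-180.0, 35.5, 39.5]
ft_force: [-4.4, -3.7, 0.4]
finger_gap: 31.6
```

```bash
python3 - <<'E'
from bench import r
from h import *
for i in range(3):
    print(where(r.sense())); r.snapshot("side")
E
```

```text
{'tilt': np.float64(35.48), 'c': array([-10.5,   0.5,  69.5]), 'U': array([-65.2,  51.4]), 'yawerr': np.float64(-0.11), 'F': array([5.74, 0.04, 0.4 ])}
{'tilt': np.float64(35.49), 'c': array([-10.4,   0.5,  69.5]), 'U': array([-65. ,  51.4]), 'yawerr': np.float64(-0.11), 'F': array([6.87, 0.51, 1.39])}
{'tilt': np.float64(35.49), 'c': array([-10.4,   0.5,  69.5]), 'U': array([-65. ,  51.4]), 'yawerr': np.float64(-0.11), 'F': array([ 7.33, -0.23,  1.83])}
```

```bash
python3 - <<'E'
from bench import r
from h import *
p,R=tcp_for(-69.5,68-24*np.tan(np.radians(27)),27)
plan(r.sense(),p,R,5,g=1)
E
```

```text
5 rows
[[np.float64(0.0012), np.float64(-0.0001), np.float64(0.0007)], [np.float64(-0.0002), np.float64(0.0296), np.float64(-0.0003)], 1]
[[np.float64(0.0012), np.float64(-0.0001), np.float64(0.0007)], [np.float64(-0.0002), np.float64(0.0296), np.float64(-0.0003)], 1]
[[np.float64(0.0012), np.float64(-0.0001), np.float64(0.0008)], [np.float64(-0.0002), np.float64(0.0296), np.float64(-0.0003)], 1]
[[np.float64(0.0012), np.float64(-0.0001), np.float64(0.0008)], [np.float64(-0.0002), np.float64(0.0296), np.float64(-0.0003)], 1]
[[np.float64(0.0011), np.float64(-0.0001), np.float64(0.0008)], [np.float64(-0.0002), np.float64(0.0296), np.float64(-0.0003)], 1]
```

>>> {"fn": "carry_out", "kwargs": {
  "increments": [
    [[0.0013, -0.0001, 0.0007], [0, 0.0296, 0], 1],
    [[0.0013, -0.0001, 0.0007], [0, 0.0296, 0], 1],
    [[0.0013, -0.0001, 0.0008], [0, 0.0296, 0], 1],
    [[0.0013, -0.0001, 0.0008], [0, 0.0296, 0], 1],
    [[0.0012, -0.0001, 0.0008], [0, 0.0296, 0], 1],
    [[0, 0, 0], [0, 0, 0], 1]
  ]
}}

```text
time: 12.75
tool_pos: [549.2, 151.4, 57.1]
tcp_rot: [-179.9, 27.5, 39.5]
ft_force: [-4.3, -3.3, -2.0]
finger_gap: 31.8
```

```bash
python3 - <<'E'
from bench import r
from h import *
for i in range(2):
    st=r.sense();w=where(st);print(w,"line@-45",w["U"][1]+(-45-w["U"][0])*np.tan(np.radians(w["tilt"]))); s=r.snapshot("wrist")
cv2.imwrite("pics/w11.png",cv2.resize(s["image"],(768,576),interpolation=cv2.INTER_CUBIC))
p,R=tcp_for(-69.5,69-24*np.tan(np.radians(17)),17)
plan(r.sense(),p,R,5,g=1)
E
```

```text
{'tilt': np.float64(27.49), 'c': array([-7.6,  0. , 62.2]), 'U': array([-64.2,  51.8]), 'yawerr': np.float64(-0.17), 'F': array([ 5.46, -0.2 , -1.99])} line@-45 61.790628628931636
{'tilt': np.float64(27.54), 'c': array([-7.5, -0. , 62. ]), 'U': array([-64.1,  51.7]), 'yawerr': np.float64(-0.17), 'F': array([ 6.29,  1.18, -1.6 ])} line@-45 61.65978461213017
5 rows
[[np.float64(0.0013), np.float64(0.0), np.float64(0.0001)], [np.float64(-0.0007), np.float64(0.0368), np.float64(-0.0006)], 1]
[[np.float64(0.0013), np.float64(0.0), np.float64(0.0002)], [np.float64(-0.0007), np.float64(0.0368), np.float64(-0.0006)], 1]
[[np.float64(0.0013), np.float64(0.0), np.float64(0.0002)], [np.float64(-0.0007), np.float64(0.0368), np.float64(-0.0006)], 1]
[[np.float64(0.0013), np.float64(0.0), np.float64(0.0003)], [np.float64(-0.0007), np.float64(0.0368), np.float64(-0.0006)], 1]
[[np.float64(0.0013), np.float64(0.0), np.float64(0.0003)], [np.float64(-0.0007), np.float64(0.0368), np.float64(-0.0006)], 1]
```

View pics/w11.png

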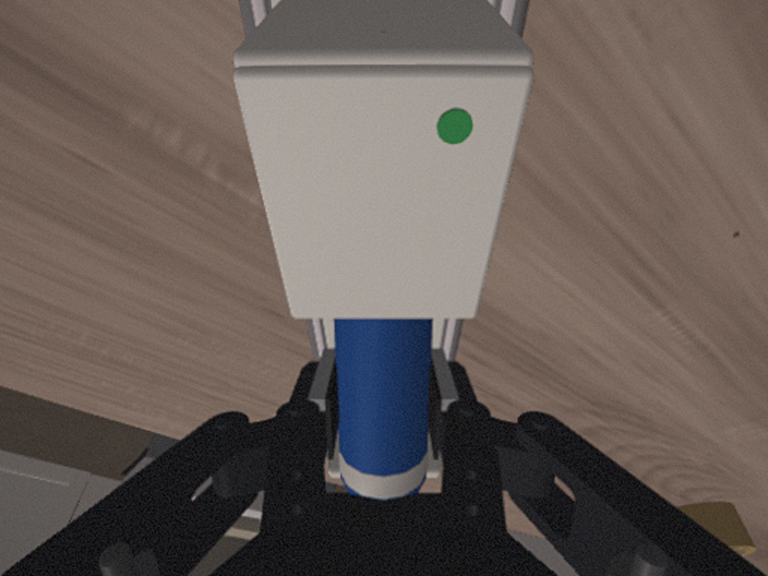

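Band unmoved, so no creep; but the line of the battery's top has sunk to about 62 mm at the hood edge (68 planned) and the travel lags. I'll raise and push before lowering further.

```bash
python3 - <<'E'
from bench import r
from h import *
p,R=tcp_for(-70,69-25*np.tan(np.radians(26)),26)
plan(r.sense(),p,R,4,g=1)
E
```

```text
4 rows
[[np.float64(0.0009), np.float64(0.0), np.float64(-0.0013)], [np.float64(-0.0009), np.float64(0.0068), np.float64(-0.0007)], 1]
[[np.float64(0.0009), np.float64(0.0), np.float64(-0.0013)], [np.float64(-0.0009), np.float64(0.0068), np.float64(-0.0007)], 1]
[[np.float64(0.0009), np.float64(0.0), np.float64(-0.0013)], [np.float64(-0.0009), np.float64(0.0068), np.float64(-0.0007)], 1]
[[np.float64(0.0009), np.float64(0.0), np.float64(-0.0013)], [np.float64(-0.0009), np.float64(0.0068), np.float64(-0.0007)], 1]
```

>>> {"fn": "carry_out", "kwargs": {
  "increments": [
    [[0.0015, 0, -0.0018], [-0.0009, 0.0068, -0.0007], 1],
    [[0.0015, 0, -0.0018], [-0.0009, 0.0068, -0.0007], 1],
    [[0.0015, 0, -0.0018], [-0.0009, 0.0068, -0.0007], 1],
    [[0.0015, 0, -0.0018], [-0.0009, 0.0068, -0.0007], 1],
    [[0, 0, 0], [0, 0, 0], 1]
  ]
}}

```text
time: 13.35
tool_pos: [550.6, 152.4, 56.6]
tcp_rot: [-179.9, 26.8, 39.6]
ft_force: [-4.0, -3.9, -2.1]
finger_gap: 31.6
```

```bash
cat >> h.py <<'E'
def rep(r,n=1):
    for i in range(n):
        st=r.sense();w=where(st);print(w["tilt"],"c",w["c"],"U",w["U"],"yaw",w["yawerr"],"F",w["F"],"line",round(w["U"][1]+(-45-w["U"][0])*np.tan(np.radians(w["tilt"])),1),"t",st["time"])
        if i<n-1: r.snapshot("side")
    return st
E
python3 - <<'E'
from bench import r
from h import *
st=rep(r,2)
p,R=tcp_for(-70,69-25*np.tan(np.radians(22)),22)
plan(st,p,R,3,g=1)
E
```

```text
26.84 c [-9.3  0.  61.9] U [-66.   52.2] yaw -0.06 F [ 5.59  0.48 -2.12] line 62.8 t 13.35
26.89 c [-8.9 -0.  61.6] U [-65.7  51.9] yaw -0.06 F [ 7.37  0.54 -1.47] line 62.4 t 13.4
3 rows
[[np.float64(0.0012), np.float64(0.0), np.float64(-0.0008)], [np.float64(-0.001), np.float64(0.0284), np.float64(-0.0004)], 1]
[[np.float64(0.0012), np.float64(0.0), np.float64(-0.0008)], [np.float64(-0.001), np.float64(0.0284), np.float64(-0.0004)], 1]
[[np.float64(0.0012), np.float64(0.0), np.float64(-0.0008)], [np.float64(-0.001), np.float64(0.0284), np.float64(-0.0004)], 1]
```

Each row loses about 1.3 mm to the spring and 0.8 mm to sag, because it starts from the measured pose. I'll add that as feed-forward.

```bash
cat >> h.py <<'E'
def planb(st,p1,R1,n,bx=1.4,bz=0.9,wmul=1.15):
    p,R=pose(st); rv=(R.inv()*R1).as_rotvec(); O,ex,ey=frame(O0)
    for i in range(n):
        a=R*Rn.from_rotvec(rv*i/n); d=a.inv().apply((np.array(p1)-p)/n-bx*ex+np.array([0,0,bz]))/1000
        print([round(float(x),4) for x in d],[round(float(x)*wmul,4) for x in rv/n])
E
python3 - <<'E'
from bench import r
from h import *
st=rep(r,1)
p,R=tcp_for(-69.5,68-24.5*np.tan(np.radians(24)),24)
planb(st,p,R,5)
E
```

```text
26.89 c [-8.9 -0.  61.6] U [-65.7  51.9] yaw -0.06 F [ 7.37  0.54 -1.47] line 62.4 t 13.4
[0.0014, 0.0, -0.002] [-0.0007, 0.0116, -0.0002]
[0.0014, 0.0, -0.002] [-0.0007, 0.0116, -0.0002]
[0.0014, 0.0, -0.002] [-0.0007, 0.0116, -0.0002]
[0.0014, 0.0, -0.002] [-0.0007, 0.0116, -0.0002]
[0.0015, 0.0, -0.002] [-0.0007, 0.0116, -0.0002]
```

>>> {"fn": "carry_out", "kwargs": {
  "increments": [
    [[0.0014, 0, -0.002], [-0.0007, 0.0116, 0], 1],
    [[0.0014, 0, -0.002], [-0.0007, 0.0116, 0], 1],
    [[0.0014, 0, -0.002], [-0.0007, 0.0116, 0], 1],
    [[0.0014, 0, -0.002], [-0.0007, 0.0116, 0], 1],
    [[0.0014, 0, -0.002], [-0.0007, 0.0116, 0], 1]
  ]
}}

```text
time: 13.9
tool_pos: [551.7, 154.1, 56.2]
tcp_rot: [-179.8, 24.6, 39.6]
ft_force: [-5.3, -6.4, -5.6]
finger_gap: 31.4
```

```bash
python3 - <<'E'
from bench import r
from h import *
st=rep(r,2)
p,R=tcp_for(-70,69-25*np.tan(np.radians(18)),18)
planb(st,p,R,5)
E
```

```text
24.6 c [-11.   -0.5  62.1] U [-68.   54.7] yaw -0.1 F [ 8.16  1.55 -5.62] line 65.2 t 13.9
24.58 c [-11.   -0.6  62.2] U [-68.   54.8] yaw -0.1 F [ 7.13  0.38 -4.8 ] line 65.3 t 13.95
[0.0015, 0.0001, -0.0012] [-0.0009, 0.0264, -0.0004]
[0.0015, 0.0001, -0.0011] [-0.0009, 0.0264, -0.0004]
[0.0016, 0.0001, -0.0011] [-0.0009, 0.0264, -0.0004]
[0.0016, 0.0001, -0.001] [-0.0009, 0.0264, -0.0004]
[0.0016, 0.0001, -0.001] [-0.0009, 0.0264, -0.0004]
```

>>> {"fn": "carry_out", "kwargs": {
  "increments": [
    [[0.0015, 0.0001, -0.0012], [0, 0.0264, 0], 1],
    [[0.0015, 0.0001, -0.0012], [0, 0.0264, 0], 1],
    [[0.0016, 0.0001, -0.0011], [0, 0.0264, 0], 1],
    [[0.0016, 0.0001, -0.001], [0, 0.0264, 0], 1],
    [[0.0016, 0.0001, -0.001], [0, 0.0264, 0], 1]
  ],
  "newtons": 110
}}

```text
time: 14.45
tool_pos: [550.7, 154.9, 50.9]
tcp_rot: [-179.5, 18.1, 39.5]
ft_force: [-4.9, -5.0, -4.6]
finger_gap: 30.8
```

```bash
python3 - <<'E'
from bench import r
from h import *
st=rep(r,1)
s=r.snapshot("side"); crop(s,"pics/s12.png",200,150,130,150,4)
s=r.snapshot("wrist");cv2.imwrite("pics/w12.png",cv2.resize(s["image"],(768,576),interpolation=cv2.INTER_CUBIC))
st=rep(r,1)
p,R=tcp_for(-69.5,70-24.5*np.tan(np.radians(12)),12)
planb(st,p,R,5)
E
```

```text
18.06 c [-9.9 -1.7 58.8] U [-67.5  57.9] yaw -0.11 F [ 6.95  0.68 -4.57] line 65.2 t 14.45
18.05 c [-9.8 -1.7 59.1] U [-67.4  58.2] yaw -0.13 F [ 6.72  0.1  -3.46] line 65.5 t 14.55
[0.0017, 0.0003, -0.0013] [-0.0023, 0.0243, -0.0006]
[0.0018, 0.0003, -0.0012] [-0.0023, 0.0243, -0.0006]
[0.0018, 0.0004, -0.0012] [-0.0023, 0.0243, -0.0006]
[0.0018, 0.0004, -0.0012] [-0.0023, 0.0243, -0.0006]
[0.0018, 0.0004, -0.0011] [-0.0023, 0.0243, -0.0006]
```

View pics/s12.png

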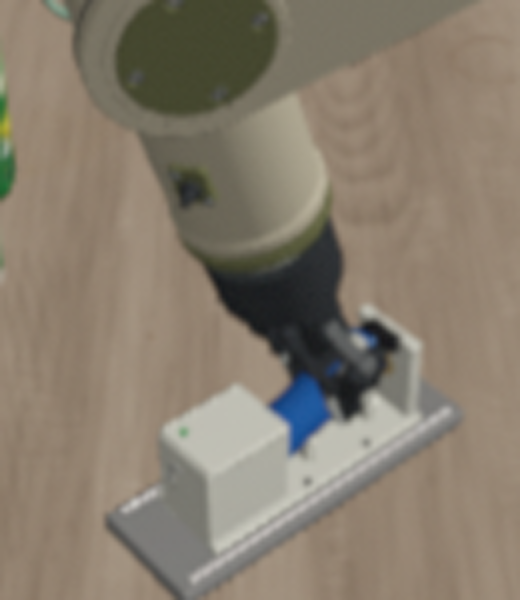

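View pics/w12.png

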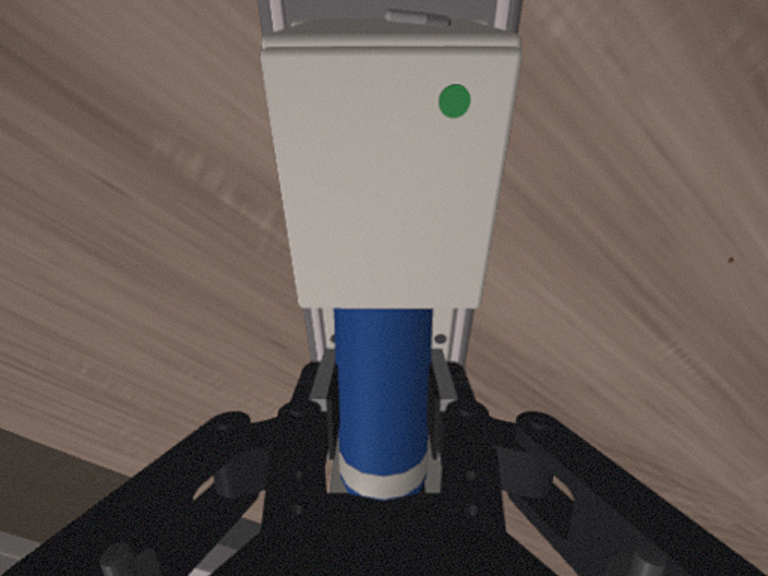

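```bash
python3 - <<'E'
from bench import r
from h import *
st=r.sense()
p,R=tcp_for(-69.5,69.5-24.5*np.tan(np.radians(15)),15)
planb(st,p,R,5,bx=2.0,bz=1.8,wmul=1.05)
E
```

```text
[0.0018, 0.0003, -0.0027] [-0.0021, 0.0112, -0.0005]
[0.0018, 0.0003, -0.0026] [-0.0021, 0.0112, -0.0005]
[0.0018, 0.0003, -0.0026] [-0.0021, 0.0112, -0.0005]
[0.0019, 0.0004, -0.0026] [-0.0021, 0.0112, -0.0005]
[0.0019, 0.0004, -0.0026] [-0.0021, 0.0112, -0.0005]
```

>>> {"fn": "carry_out", "kwargs": {
  "increments": [
    [[0.0018, 0.0006, -0.0027], [-0.002, 0.011, -0.0005], 1],
    [[0.0018, 0.0006, -0.0026], [-0.002, 0.011, -0.0005], 1],
    [[0.0018, 0.0006, -0.0026], [-0.002, 0.011, -0.0005], 1],
    [[0.0019, 0.0006, -0.0026], [-0.002, 0.011, -0.0005], 1],
    [[0.0019, 0.0006, -0.0026], [-0.002, 0.011, -0.0005], 1]
  ]
}}

```text
time: 15.05
tool_pos: [552.1, 155.5, 53.3]
tcp_rot: [-179.5, 16.2, 39.7]
ft_force: [-5.6, -5.1, -5.4]
finger_gap: 30.7
```

```bash
python3 - <<'E'
from bench import r
from h import *
st=rep(r,3)
p,R=tcp_for(-69.5,70-24.5*np.tan(np.radians(9)),9)
planb(st,p,R,5,bx=2.0,bz=1.6,wmul=1.05)
E
```

```text
16.2 c [-11.2  -1.3  61.7] U [-68.7  62.7] yaw 0.05 F [ 7.58  0.36 -5.38] line 69.6 t 15.05
16.18 c [-11.2  -1.3  61.8] U [-68.8  62.8] yaw 0.05 F [ 6.38 -0.59 -5.86] line 69.7 t 15.1
16.2 c [-11.2  -1.3  61.8] U [-68.7  62.8] yaw 0.05 F [ 7.    0.45 -5.31] line 69.7 t 15.15
[0.0023, 0.0003, -0.0011] [-0.0016, 0.0264, 0.0001]
[0.0023, 0.0003, -0.0011] [-0.0016, 0.0264, 0.0001]
[0.0023, 0.0003, -0.001] [-0.0016, 0.0264, 0.0001]
[0.0024, 0.0003, -0.0009] [-0.0016, 0.0264, 0.0001]
[0.0024, 0.0003, -0.0009] [-0.0016, 0.0264, 0.0001]
```

```bash
python3 - <<'E'
from bench import r
from h import *
st=r.sense();s=r.snapshot("wrist");cv2.imwrite("pics/w13.png",cv2.resize(s["image"],(768,576),interpolation=cv2.INTER_CUBIC))
O,ex,ey=frame(O0)
f=lambda x,y,z:O+x*ex+y*ey+np.array([0,0,z])
pr=lambda P:((proj(s,P)+.5)*1.5-.5).round(1).tolist()
print("hood edge top",pr([f(-45,-24.2,79),f(-45,24.2,79),f(-47,24.2,79)]),"back",pr([f(-105,-24.2,79),f(-105,24.2,79)]))
print("holes",pr([f(19.3,-24.4,20),f(19.3,24.4,20)]))
s=r.snapshot("top"); crop(s,"pics/t13.png",140,160,80,75,8)
s=r.snapshot("side"); crop(s,"pics/s13.png",220,215,100,75,8)
E
```

```text
hood edge top [[299.1, 303.9], [475.9, 304.7], [476.9, 298.8]] back [[264.3, 54.8], [514.3, 55.0]]
holes [[336.0, 338.4], [437.3, 338.9]]
```

View pics/w13.png

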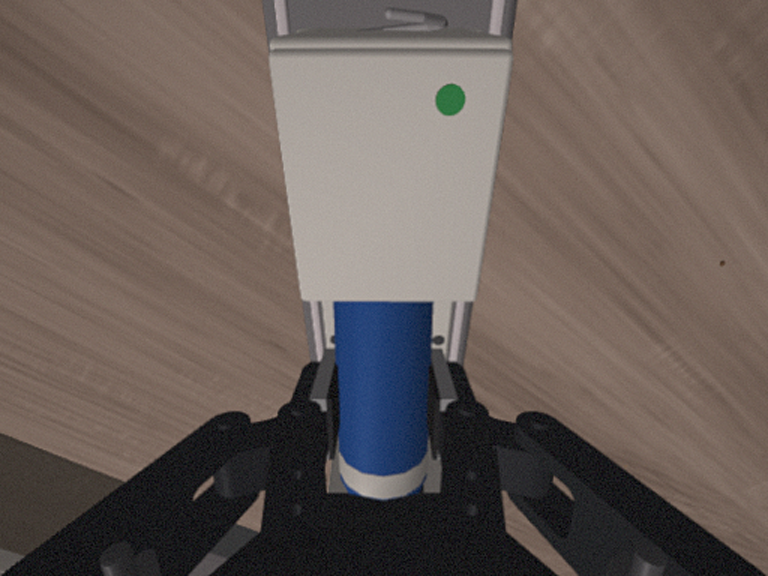

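View pics/s13.png

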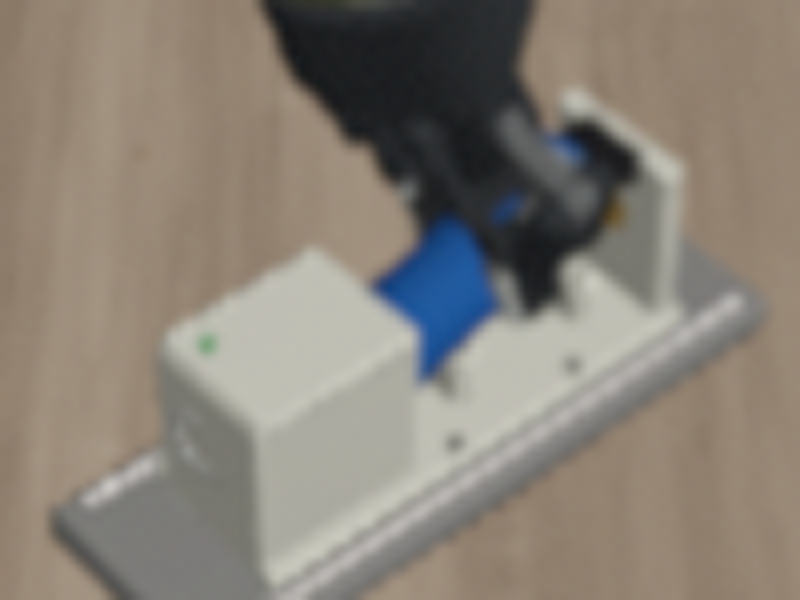

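View pics/t13.png

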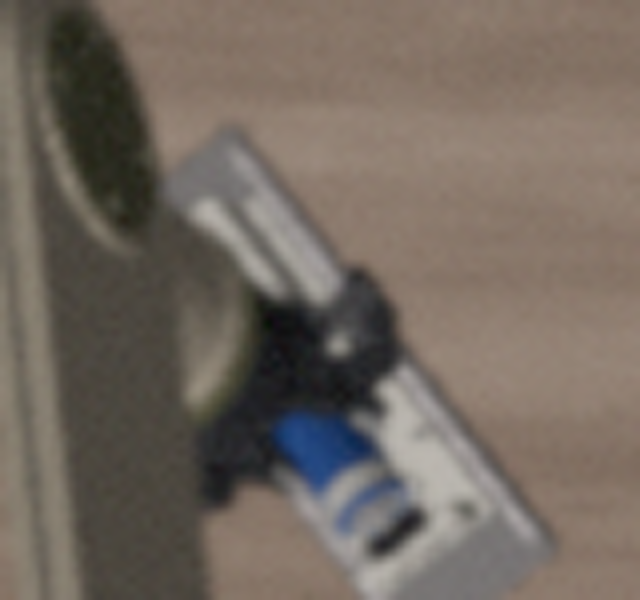

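Spring rod now protrudes behind the hood (wrist, (415,16)). The top view shows the nub just short of the black lip (397,530). The hood edge at row 301 puts the bay about 1.2 mm nearer −x than modelled, so the travel is about 18 mm. Continuing to lower.

>>> {"fn": "carry_out", "kwargs": {
  "increments": [
    [[0.0023, 0.0006, -0.0011], [-0.0016, 0.0264, 0], 1],
    [[0.0023, 0.0006, -0.0011], [-0.0016, 0.0264, 0], 1],
    [[0.0023, 0.0006, -0.001], [-0.0016, 0.0264, 0], 1],
    [[0.0024, 0.0006, -0.0009], [-0.0016, 0.0264, 0], 1],
    [[0.0024, 0.0006, -0.0009], [-0.0016, 0.0264, 0], 1]
  ]
}}

```text
time: 15.8
tool_pos: [553.0, 156.5, 46.5]
tcp_rot: [-179.5, 9.9, 39.7]
ft_force: [-6.0, -5.1, -5.5]
finger_gap: 30.7
```

```bash
python3 - <<'E'
from bench import r
from h import *
st=rep(r,2)
s=r.snapshot("top"); crop(s,"pics/t14.png",165,195,50,50,12)
st=rep(r,1)
p,R=tcp_for(-69.5,70-24.5*np.tan(np.radians(4)),4)
planb(st,p,R,5,bx=2.0,bz=1.6,wmul=1.05)
E
```

```text
9.91 c [-11.5  -1.5  56.6] U [-68.6  63.9] yaw 0.06 F [ 7.85  0.07 -5.52] line 68.0 t 15.8
9.85 c [-11.2  -1.5  56.5] U [-68.3  63.8] yaw 0.05 F [ 7.08 -0.   -5.14] line 67.8 t 15.85
9.92 c [-11.1  -1.5  56.7] U [-68.3  63.9] yaw 0.05 F [ 7.3   0.34 -5.65] line 68.0 t 15.9
[0.0025, 0.0003, -0.0015] [-0.0017, 0.0217, 0.0001]
[0.0025, 0.0003, -0.0014] [-0.0017, 0.0217, 0.0001]
[0.0025, 0.0003, -0.0014] [-0.0017, 0.0217, 0.0001]
[0.0026, 0.0003, -0.0013] [-0.0017, 0.0217, 0.0001]
[0.0026, 0.0003, -0.0012] [-0.0017, 0.0217, 0.0001]
```

View pics/t14.png

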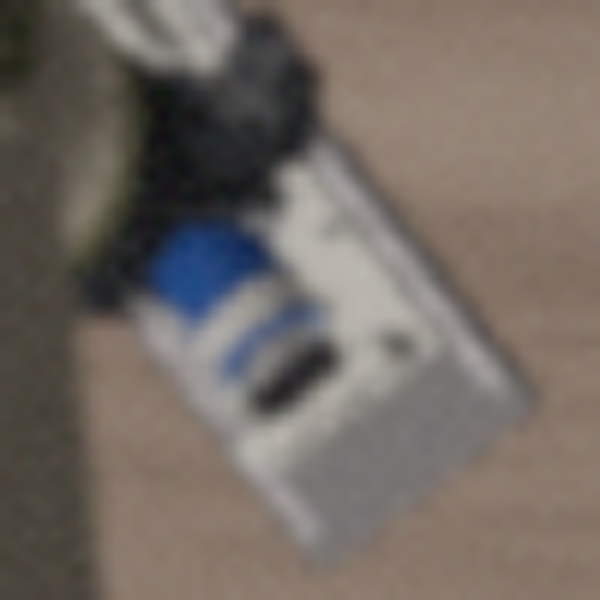

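>>> {"fn": "carry_out", "kwargs": {
  "increments": [
    [[0.0026, 0.001, -0.0015], [-0.0025, 0.0217, 0], 1],
    [[0.0026, 0.001, -0.0014], [-0.0025, 0.0217, 0], 1],
    [[0.0026, 0.001, -0.0014], [-0.0025, 0.0217, 0], 1],
    [[0.0026, 0.001, -0.0013], [-0.0025, 0.0217, 0], 1],
    [[0.0026, 0.001, -0.0012], [-0.0025, 0.0217, 0], 1]
  ]
}}

```text
time: 16.4
tool_pos: [555.0, 156.5, 43.0]
tcp_rot: [-179.7, 5.0, 39.7]
ft_force: [-5.8, -4.1, -3.9]
finger_gap: 30.6
```

```bash
python3 - <<'E'
from bench import r
from h import *
st=rep(r,2)
s=r.snapshot("top"); crop(s,"pics/t15.png",165,195,50,50,12)
s=r.snapshot("side"); crop(s,"pics/s15.png",220,215,100,75,8)
st=rep(r,1)
p,R=tcp_for(-69,70,0)
planb(st,p,R,5,bx=2.0,bz=1.4,wmul=1.05)
E
```

```text
5.03 c [-12.1  -0.3  54.3] U [-68.4  66.4] yaw 0.08 F [ 7.14 -0.53 -3.91] line 68.5 t 16.4
4.97 c [-12.1  -0.2  54.3] U [-68.3  66.4] yaw 0.07 F [ 7.01  0.13 -3.85] line 68.4 t 16.45
5.03 c [-12.1  -0.2  54.4] U [-68.4  66.5] yaw 0.07 F [ 7.14 -0.66 -4.5 ] line 68.6 t 16.55
[0.0025, 0.0001, -0.0011] [-0.001, 0.0184, 0.0002]
[0.0025, 0.0001, -0.0011] [-0.001, 0.0184, 0.0002]
[0.0025, 0.0001, -0.001] [-0.001, 0.0184, 0.0002]
[0.0026, 0.0001, -0.001] [-0.001, 0.0184, 0.0002]
[0.0026, 0.0001, -0.0009] [-0.001, 0.0184, 0.0002]
```

View pics/t15.png

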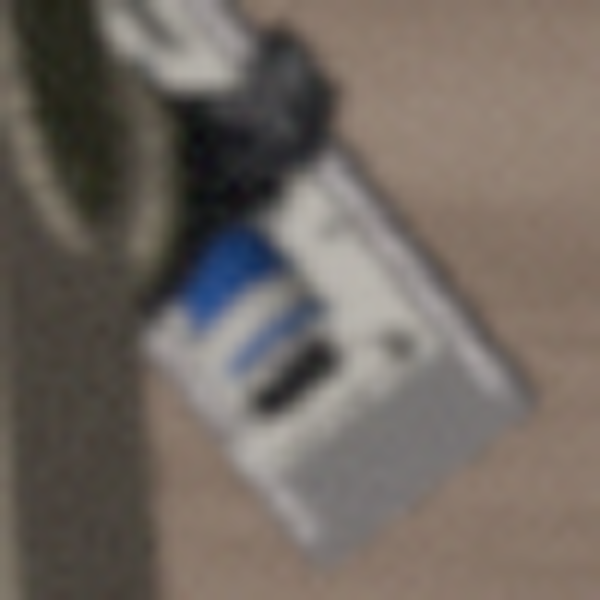

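View pics/s15.png

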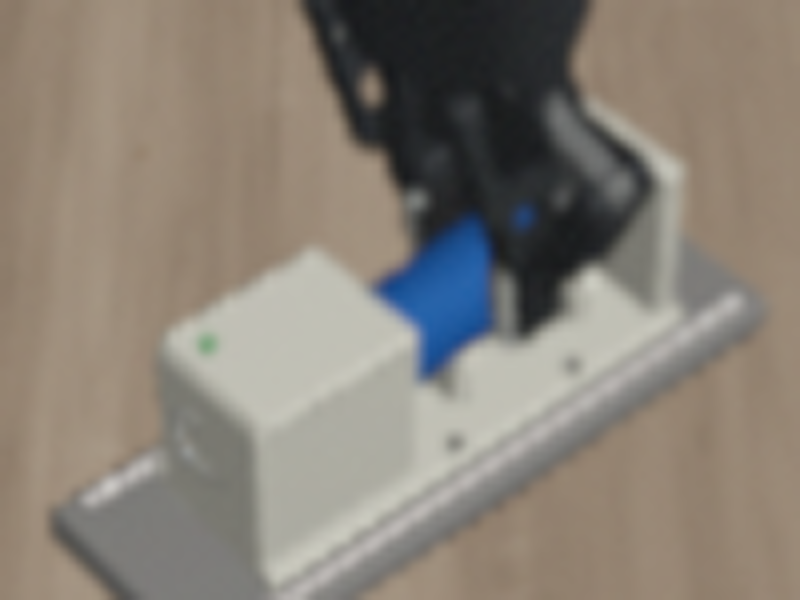

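The nub has dropped below the lip, with a visible gap in the top view at (260,350). Now to level.

>>> {"fn": "carry_out", "kwargs": {
  "increments": [
    [[0.0025, 0.0002, -0.0011], [-0.001, 0.0184, 0], 1],
    [[0.0025, 0.0002, -0.0011], [-0.001, 0.0184, 0], 1],
    [[0.0025, 0.0002, -0.001], [-0.001, 0.0184, 0], 1],
    [[0.0026, 0.0002, -0.001], [-0.001, 0.0184, 0], 1],
    [[0.0026, 0.0002, -0.0009], [-0.001, 0.0184, 0], 1]
  ]
}}

```text
time: 17.05
tool_pos: [556.3, 157.3, 41.1]
tcp_rot: [-179.8, 1.0, 39.7]
ft_force: [-6.4, -8.2, -0.4]
finger_gap: 30.6
```

```bash
python3 - <<'E'
from bench import r
from h import *
st=rep(r,2)
s=r.snapshot("top"); crop(s,"pics/t16.png",165,195,50,50,12)
s=r.snapshot("wrist");cv2.imwrite("pics/w16.png",cv2.resize(s["image"],(768,576),interpolation=cv2.INTER_CUBIC))
st=rep(r,1)
E
```

```text
1.02 c [-12.8  -0.   53.3] U [-68.1  69.4] yaw 0.05 F [10.16  2.25 -0.37] line 69.8 t 17.05
0.96 c [-12.8   0.   53.3] U [-68.1  69.4] yaw 0.04 F [ 8.04  2.05 -2.58] line 69.8 t 17.1
1.0 c [-12.9   0.   53.4] U [-68.2  69.4] yaw 0.04 F [ 8.8   1.84 -1.9 ] line 69.8 t 17.2
```

View pics/t16.png

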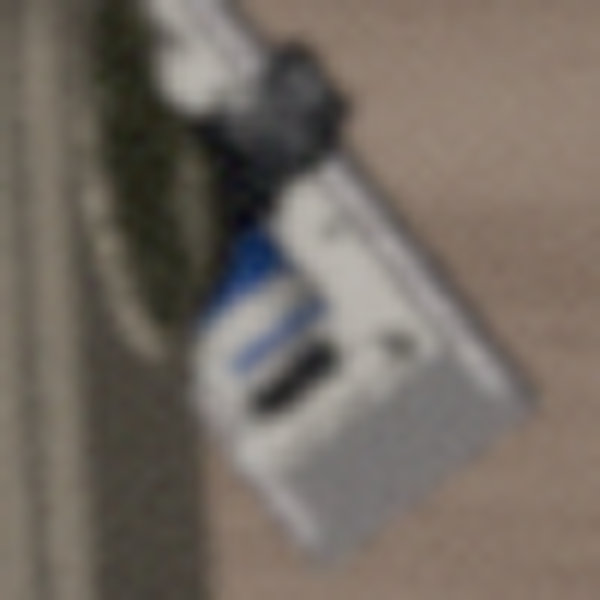

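View pics/w16.png

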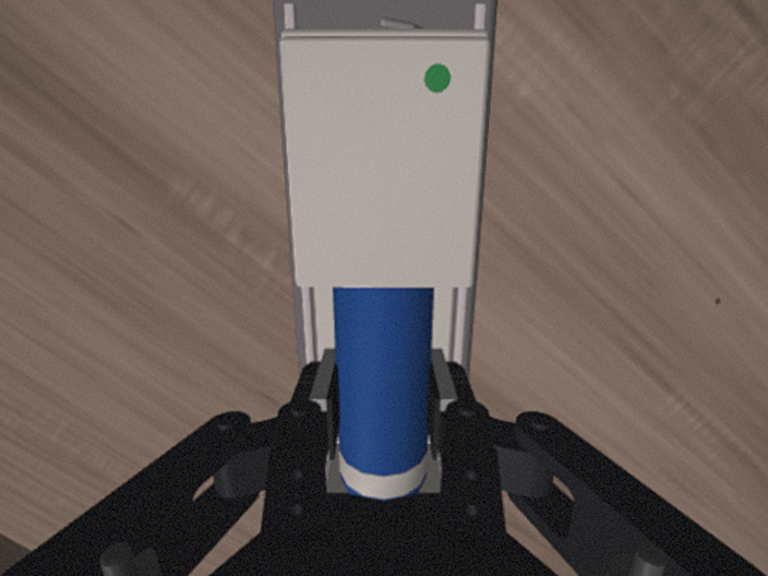

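Level within 1°, nub under the lip (top view gap near (275,360)). Now letting it come forward.

>>> {"fn": "carry_out", "kwargs": {
  "increments": [
    [[0, 0, -0.0008], [0, 0.006, 0], 1],
    [[-0.001, 0, -0.0007], [0, 0.005, 0], 1],
    [[-0.001, 0, -0.0007], [0, 0.004, 0], 1],
    [[-0.001, 0, -0.0007], [0, 0.004, 0], 1],
    [[0, 0, -0.0007], [0, 0, 0], 1]
  ]
}}

```text
time: 17.7
tool_pos: [549.8, 152.2, 41.4]
tcp_rot: [-179.7, 0.5, 39.6]
ft_force: [-3.2, -4.5, -2.7]
finger_gap: 31.1
```

```bash
python3 - <<'E'
from bench import r
from h import *
st=rep(r,2)
E
```

```text
0.45 c [-4.4 -0.3 53.8] U [-59.5  70.3] yaw -0.0 F [ 5.3   1.4  -2.66] line 70.4 t 17.7
0.47 c [-4.3 -0.3 53.8] U [-59.4  70.3] yaw 0.0 F [ 6.78  1.33 -2.75] line 70.4 t 17.75
```

>>> {"fn": "carry_out", "kwargs": {
  "increments": [
    [[-0.0008, 0, -0.0004], [0, 0.004, 0], 1],
    [[-0.0008, 0, -0.0004], [0, 0.004, 0], 1],
    [[-0.0005, 0, -0.0004], [0, 0, 0], 1],
    [[0, 0, -0.0004], [0, 0, 0], 1]
  ]
}}

```text
time: 18.15
tool_pos: [547.3, 150.6, 42.2]
tcp_rot: [-179.7, 0.0, 39.6]
ft_force: [-1.9, -2.4, -4.6]
finger_gap: 30.7
```

```bash
python3 - <<'E'
from bench import r
from h import *
st=rep(r,3)
s=r.snapshot("wrist");cv2.imwrite("pics/w17.png",cv2.resize(s["image"],(768,576),interpolation=cv2.INTER_CUBIC))
E
```

```text
0.01 c [-1.3 -0.6 54.7] U [-56.3  71.7] yaw -0.01 F [ 3.01  0.61 -4.6 ] line 71.7 t 18.15
0.02 c [-1.3 -0.7 54.7] U [-56.3  71.7] yaw -0.0 F [ 2.53  0.69 -5.72] line 71.7 t 18.2
0.02 c [-1.3 -0.7 54.7] U [-56.3  71.7] yaw -0.0 F [ 2.3   0.88 -4.6 ] line 71.7 t 18.25
```

View pics/w17.png

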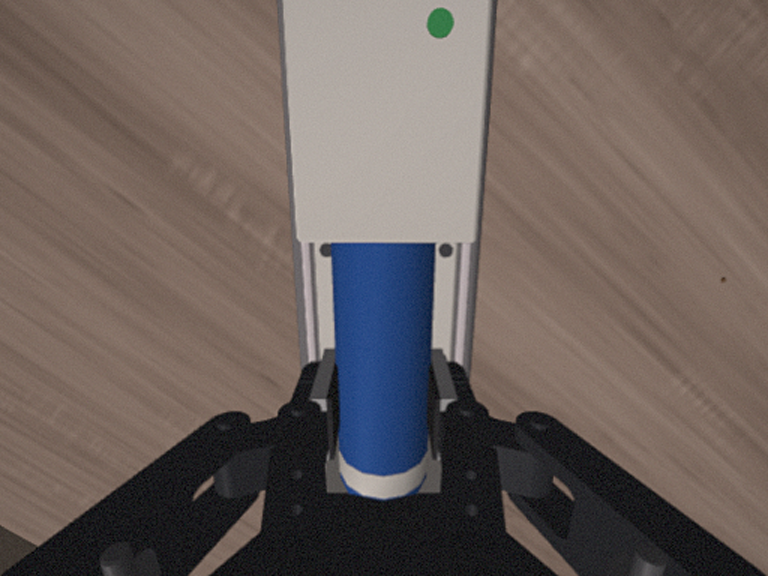

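The force dropped from about 6.5 to 2.5 N at centre x ≈ −1.3, so it has reached the end wall. Lowering about 1.5 mm onto the saddles, then releasing.

>>> {"fn": "carry_out", "kwargs": {
  "increments": [
    [[0, 0, 0.0003], [0, 0, 0], 1],
    [[0, 0, 0.0003], [0, 0, 0], 1],
    [[0, 0, 0], [0, 0, 0], 1]
  ]
}}

```text
time: 18.6
tool_pos: [547.3, 150.6, 42.0]
tcp_rot: [-179.7, 0.0, 39.7]
ft_force: [-3.0, -2.8, -3.5]
finger_gap: 31.1
```

```bash
python3 - <<'E'
from bench import r
from h import *
st=rep(r,2)
E
```

```text
0.05 c [-1.3 -0.6 54.5] U [-56.3  71.5] yaw 0.01 F [ 4.12  0.25 -3.46] line 71.5 t 18.6
0.04 c [-1.3 -0.6 54.5] U [-56.4  71.5] yaw 0.01 F [ 4.06  0.35 -2.82] line 71.5 t 18.65
```

>>> {"fn": "carry_out", "kwargs": {
  "increments": [
    [[0, 0, 0.001], [0, 0, 0], 1],
    [[0, 0, 0.001], [0, 0, 0], 1],
    [[0, 0, 0.0005], [0, 0, 0], 1]
  ]
}}

```text
time: 18.95
tool_pos: [548.0, 150.7, 40.8]
tcp_rot: [-179.7, -0.0, 39.7]
ft_force: [-5.3, -2.7, 1.6]
finger_gap: 30.6
```

```bash
python3 - <<'E'
from bench import r
from h import *
st=rep(r,3)
E
```

```text
-0.01 c [-1.9 -0.3 53.4] U [-56.9  70.4] yaw 0.03 F [ 5.79 -1.28  1.56] line 70.4 t 18.95
-0.02 c [-1.9 -0.2 53.4] U [-56.9  70.4] yaw 0.03 F [ 5.71 -0.95  1.58] line 70.4 t 19.0
-0.02 c [-1.9 -0.2 53.4] U [-56.9  70.4] yaw 0.03 F [ 4.97 -0.63  3.08] line 70.4 t 19.05
```

Fz has turned to +2 N: it rests on the saddles at z 53.4. Opening.

>>> {"fn": "carry_out", "kwargs": {
  "increments": [
    [[0, 0, 0], [0, 0, 0], 0.55],
    [[0, 0, 0], [0, 0, 0], 0.5],
    [[0, 0, 0], [0, 0, 0], 0.45],
    [[0, 0, 0], [0, 0, 0], 0.4],
    [[0, 0, 0], [0, 0, 0], 0.4]
  ]
}}

```text
time: 19.55
tool_pos: [552.1, 152.6, 43.8]
tcp_rot: [-179.9, -0.5, 39.7]
ft_force: [0.3, 0.8, 0.9]
finger_gap: 51.3
```

```bash
python3 - <<'E'
from bench import r
from h import *
st=rep(r,2); print(st["finger_gap"])
s=r.snapshot("wrist");cv2.imwrite("pics/w18.png",cv2.resize(s["image"],(768,576),interpolation=cv2.INTER_CUBIC))
E
```

```text
-0.53 c [-6.2  0.9 56.4] U [-61.   73.9] yaw 0.05 F [-0.72 -0.38  0.89] line 73.8 t 19.55
-0.53 c [-6.1  0.9 56.4] U [-61.   73.9] yaw 0.05 F [ 0.51 -0.64 -0.3 ] line 73.8 t 19.6
51.231135906989394
```

View pics/w18.png

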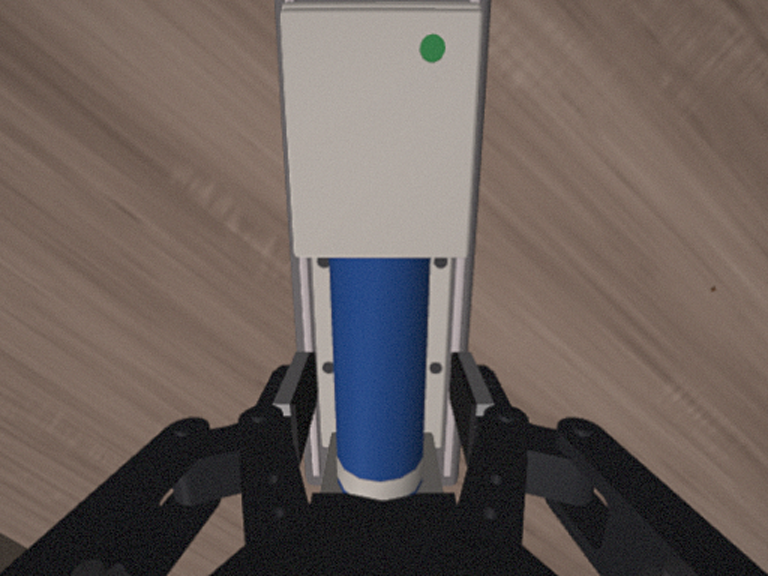

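Released: the pads are clear on both sides and the forces read zero. Rising straight up.

>>> {"fn": "carry_out", "kwargs": {
  "increments": [
    [[0, 0, -0.01], [0, 0, 0], 0.3],
    [[0, 0, -0.015], [0, 0, 0], 0.2],
    [[0, 0, -0.025], [0, 0, 0], 0.1],
    [[0, 0, -0.03], [0, 0, 0], 0],
    [[0, 0, -0.03], [0, 0, 0], 0],
    [[0, 0, -0.03], [0, 0, 0], 0],
    [[0, 0, -0.03], [0, 0, 0], 0],
    [[-0.01, 0, 0], [0, 0, 0], 0],
    [[0, 0, 0], [0, 0, 0], 0],
    [[0, 0, 0], [0, 0, 0], 0]
  ]
}}

```text
time: 20.65
tool_pos: [543.3, 144.6, 231.3]
tcp_rot: [179.9, -0.9, 39.7]
ft_force: [-0.7, -0.5, -0.2]
finger_gap: 85.6
```

```bash
python3 - <<'E'
from bench import r
from h import *
st=rep(r,1)
s=r.snapshot("wrist");cv2.imwrite("pics/w19.png",cv2.resize(s["image"],(768,576),interpolation=cv2.INTER_CUBIC))
O,ex,ey=frame(O0)
f=lambda x,y,z:O+x*ex+y*ey+np.array([0,0,z])
pr=lambda P:((proj(s,P)+.5)*1.5-.5).round(1).tolist()
print("pred band/end at top line: x=52 z70",pr([f(52-1.2,0,70),f(52-1.2,0,75),f(-46.2,0,70)]))
s=r.snapshot("side"); crop(s,"pics/s19.png",220,215,100,75,8)
E
```

```text
-0.88 c [  5.7   1.3 244. ] U [-49.  261.9] yaw 0.04 F [ 0.89 -0.06 -0.17] line 261.8 t 20.65
pred band/end at top line: x=52 z70 [[381.1, 306.4], [381.1, 308.5], [381.1, 180.4]]
```

View pics/w19.png

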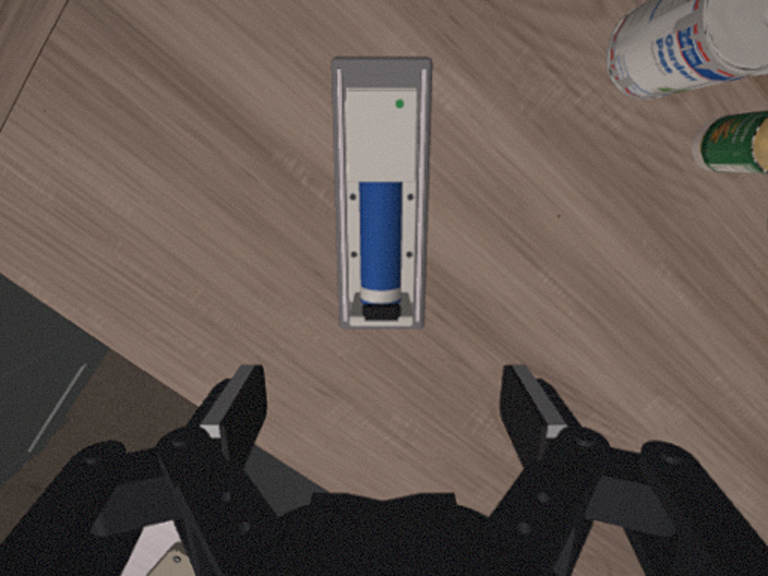

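View pics/s19.png

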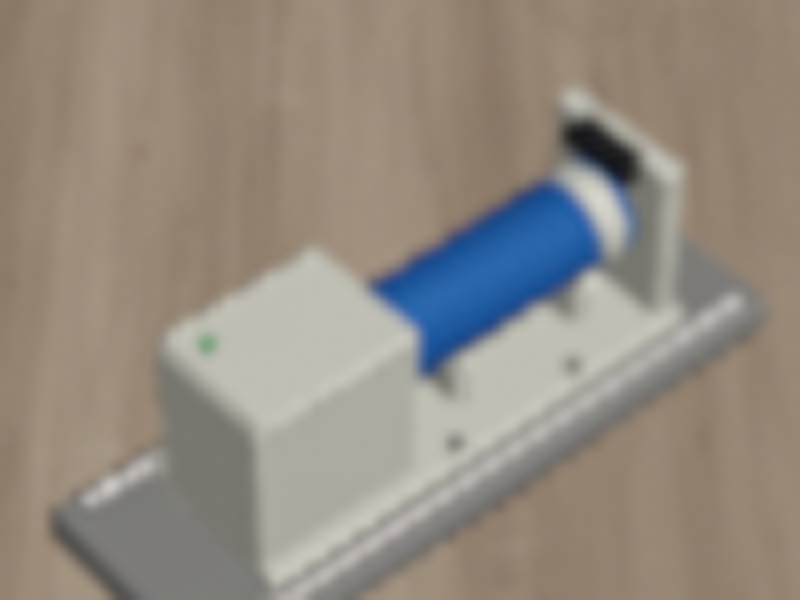

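The battery lies along the bay. In the wrist view its sides at columns 360–403 are centred with the hood at 345–417. Its nub end is under the black lip, and in the side view it rests on both saddles. Handing in.

```bash
python3 -c "
from bench import r
r.hand_in(); print(r.sense()['time'])"
```

```text
the job is handed in; nothing more can be done
the job is handed in; nothing more can be done
```

The battery is seated in the charger and the job is handed in; no verdict was reported. It took about 21 s of the 45 s allowed.

**What I did:** I took the battery across its body about 13 mm toward the plus end and slid the flat end under the hood at 35°. I then pushed the spring in to about 18 mm by position and rolled the nub down past the lip. The battery came forward to the end wall and was set down on the saddles before I opened the fingers and rose clear.

**Last checks:**
- **Seat:** just before release the battery's axis was level within 0.1° and its centre about 53.4 mm above the worktop. It was 0.2 mm off the charger's middle line in my bay frame.
- **Pictures after release:** they show it resting on both saddles, centred with the hood, and its nub end under the black lip.
- **Forces:** the wrist force stayed below about 11 N in every reading, and it read close to zero after release, with the robot clear of everything.
- **Bystanders:** I kept the arm away from the mug, jar and tape, but did not measure their places again.

**What disagreed:**
- **Spring travel:** the force of about 7 N suggested roughly 15 mm of travel, while position gave about 18 mm. Friction or sensor noise may explain it; the nub cleared the lip either way.
- **Bay position:** the hood edge put the bay about 1.2 mm nearer −x than my first estimate. The battery met the end wall where that corrected figure predicts.
- **Small moves:** tiny moves against the spring lost about 1 mm per row, so the battery sagged up to 6 mm below the planned path until I compensated.

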